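Uncap leak-tested adapters and pack them in the lidded bin

ROBOT

A 7-joint arm with a two-finger parallel gripper is mounted at the origin on the work surface. World frame = base frame: x ahead of the robot, y to its left, z up, the work surface at z = 0. Lengths are in m, angles in degrees, forces in N, time in s.
With the tool pointing down it reaches from about 0.35 to 0.9 m from the base axis. Payload 8.1 kg.
Tool frame: the origin (TCP) lies between the finger pads; the fingertips stand 22 mm ahead of it and the grasp point (between the pads) lies 3 mm ahead of it (env.tip_reach is the distance from the TCP to the fingertips, in m); z points along the fingers, y is the line along which they close (so a half turn about z gives the same grasp; the last joint's range is limited). The gripper opens to 92 mm and grips with 3 to 60 N. Pads are 19 mm wide; open, the fingers measure 130 mm over their backs; the gripper's body (75 mm by 190 mm) begins 47 mm behind the grasp point.
Start: joints at [-72.972, 24.895, 1.432, 90.138, -0.665, 64.973, -4.303], TCP at [0.243, 0.576, 0.249] pointing down, gripper open.
Joint ranges: [-149.89, 149.89], [-25.12, 119.58], [-72.63, 75.52], [4.76, 147.25], [-75.54, 255.54], [6.69, 114.76], [-157.13, 157.13]. Speed limits (degrees/s): [127.2, 127.2, 172.46, 172.46, 180, 180, 180].

INTERFACE

Orientations are given as a 3x3 rotation matrix whose columns are the frame's x, y, z axes.
In Python, from plant import observe, cams, order, env gives the robot as it stands.
- The arm moves only by the tool arm_command, never from a script. Its argument "rows" is a list of rows, each a list of 6 numbers: the shift along the tool's x, y, z in mm, then the turn, a rotation vector about the tool's x, y, z in degrees. In form: [[dx, dy, dz, rx, ry, rz], ...]. A call has exactly 10 rows; each row shifts and turns the commanded pose from where the row before left it, along the tool's axes as they then stand; what a row does not reach is not made up. A row lasts 1/10 s, in which the tool goes at most 50 mm and 8.59 degrees, less where a joint would pass 70% of its speed; a pose out of reach is approached as far as the arm can. A call is refused whole if a number of a shift passes 50 or a number of a turn 8.59, either way. A call with a gripper value outside its range is refused whole. "gripper" is the closure, from 0 (fully open) to 1 (shut), set as the call begins (left out, the last holds). The fingers move at their own pace and stop on an object; the grip force is fixed at half the most. Time passes only in rows, so rows that do not move let the fingers close, or fill a call up. It gives the time, the measured TCP pose, the force, the opening and the grip force at its end, in the units of the state.
- observe(): the state, without advancing time (a new reading comes with each control period).
- cams.grab_frame(name): name is "scene" or "top"; returns the picture (480x640x3 uint8, red, green, blue); there is no depth.
- cams.calibration(name): a dict with "intrinsics" (3x3 intrinsics, pixels), "world_from_camera" (4x4, takes a point from camera to world coordinates). Camera axes: x right, y down, z forward; pixel columns grow to the right and rows downward; lengths in m; the calibration is good to about 2 mm. A picture is of the moment at which its call begins. calibration takes no time and is no camera call.
- order.close_job(): hands the job in; it is judged then, once.
The state is a dict: "time": time; "qpos": joint angles; "qvel": joint speeds; "effort": joint torques, N m; "tcp_pos": TCP position; "eef_rot": TCP orientation; "ft_force": force on the tool from outside, world axes, zero at the start; "ft_torque": the same for the moment, N m; "grip_width": finger opening in m; "grasp_force": force on a finger pad.
Only numpy, scipy, OpenCV 4.12 (cv2) and the standard library are available. Lean on these libraries where they do the work, as an engineer would, in place of code of your own. Each camera call takes 0.05 s, during which the arm holds its last target. There are 200 camera calls.

TASK

Lift the tin lid off the wooden bin and lay it flat on the table. Take the loose caps off those brass adapters in the dark catch tray that still wear one, put the caps in the shallow bright tray and all the bare adapters in the wooden bin (no cap may go into the bin). Then set the lid back on the bin, fully seated; leave everything else on the table where it is.

Things in the scene. Friction and masses are not known exactly. Their poses are not given: they have to be found in the camera images.
- bin: Open wooden box, 226 x 166 mm outside (long along its own x), 118 mm high, walls and floor 8 mm (inside 210 x 150 mm). Fixed. Stands on the left or the right of the table. Origin: centre of its underside, z up.
- lid: Loose tin lid, 244 (own x) x 184 mm, 0.35 kg. 3 mm top plate, turned-down skirt 14 mm deep, 3 mm thick, going outside the bin walls with 6 mm play each side. On top a centred wooden handle block 110 mm along x, 18 mm wide (y), from 17 to 51 mm above the origin. Origin: centre, level of the skirt's lower edge, z up; 104 mm above the bin's origin when seated, 0 on the table.
- catch_tray: Flat dark steel tray, 250 x 250 mm, 18 mm high, floor and walls 4 mm, in which the adapters stand. Fixed. On the other side of the table from the bin. Origin: centre of its underside, z up.
- cap_tray: Shallow bright steel tray for the caps at the middle of the table's far part, 140 (own x) x 230 (own y) mm, 22 mm high, floor and walls 4 mm. Fixed, empty at the start. Origin: centre of its underside, z up.
- adapter1: Brass adapter nipple, 100 mm tall, 0.55 kg: heavy square foot 54 x 54 mm, 34 mm high, sides along its x and y, above it a round tube of 30 mm diameter to the top. Stands upright in the catch tray at the start, capped or already bare. Origin: centre of the foot's underside, z along the tube (up at the start).
- cap1: Brass hexagon cap, 44 mm across flats, 60 mm high, 0.12 kg, open below (bore 37 mm, 54 mm deep), loose over the tube of adapter1 (3.5 mm play), its roof on the tube's top, origin 46 mm above the adapter's. Lifts straight off, clear after 54 mm. May be absent: that adapter is bare. Origin: centre of its open end, z to the closed end; flats face along its y and at 60 degree steps.
- adapter2: Brass adapter nipple, 100 mm tall, 0.55 kg: heavy square foot 54 x 54 mm, 34 mm high, sides along its x and y, above it a round tube of 30 mm diameter to the top. Stands upright in the catch tray at the start, capped or already bare. Origin: centre of the foot's underside, z along the tube (up at the start).
- cap2: Brass hexagon cap, 44 mm across flats, 60 mm high, 0.12 kg, open below (bore 37 mm, 54 mm deep), loose over the tube of adapter2 (3.5 mm play), its roof on the tube's top, origin 46 mm above the adapter's. Lifts straight off, clear after 54 mm. May be absent: that adapter is bare. Origin: centre of its open end, z to the closed end; flats face along its y and at 60 degree steps.
- adapter3: Brass adapter nipple, 100 mm tall, 0.55 kg: heavy square foot 54 x 54 mm, 34 mm high, sides along its x and y, above it a round tube of 30 mm diameter to the top. Stands upright in the catch tray at the start, capped or already bare. Origin: centre of the foot's underside, z along the tube (up at the start).
- cap3: Brass hexagon cap, 44 mm across flats, 60 mm high, 0.12 kg, open below (bore 37 mm, 54 mm deep), loose over the tube of adapter3 (3.5 mm play), its roof on the tube's top, origin 46 mm above the adapter's. Lifts straight off, clear after 54 mm. May be absent: that adapter is bare. Origin: centre of its open end, z to the closed end; flats face along its y and at 60 degree steps.
- adapter4: Brass adapter nipple, 100 mm tall, 0.55 kg: heavy square foot 54 x 54 mm, 34 mm high, sides along its x and y, above it a round tube of 30 mm diameter to the top. Stands upright in the catch tray at the start, capped or already bare. Origin: centre of the foot's underside, z along the tube (up at the start).
- cap4: Brass hexagon cap, 44 mm across flats, 60 mm high, 0.12 kg, open below (bore 37 mm, 54 mm deep), loose over the tube of adapter4 (3.5 mm play), its roof on the tube's top, origin 46 mm above the adapter's. Lifts straight off, clear after 54 mm. May be absent: that adapter is bare. Origin: centre of its open end, z to the closed end; flats face along its y and at 60 degree steps.
- funnel: Bystander: tin funnel standing mouth down, 120 mm wide, 120 mm high. Origin: centre of its underside.
- punch: Bystander: steel drift punch, 150 mm long, 14 mm thick, lying beyond the cap tray. Origin: its middle, on the table.
- gauge_case: Bystander: red plastic gauge pin case, 70 x 130 x 28 mm, beyond the cap tray. Origin: centre of its underside.
- file: Bystander: steel file with a wooden handle, 215 mm long, lying on the right, near the robot. Origin: its middle, on the table.
- bar_end: Bystander: piece of square brass bar, 36 mm wide, 70 mm tall, standing at the left edge. Origin: centre of its underside.
There are look-alikes about, which are no part of the job. Leave any blue look-alike of the adapter4 alone.

How it is judged (in metres and radians):
On the way, in this order (a step that is already met when the one before it is completed fails the run):
1. the lid has been lifted off the bin and lies flat on the table, let go (height (world z) of lid below 0.01 m and angle between lid's own z axis and vertical below 0.06 rad and horizontal distance between lid and bin above 0.13 m and contact force between the fingers and lid below 0.3 N), for 0.2 s.
2. every adapter is in the bin and every cap present is in the cap tray (x of adapter1 in the frame of bin between -0.108 and 0.108 m and y of adapter1 in the frame of bin between -0.078 and 0.078 m and z of adapter1 in the frame of bin between -0.005 and 0.085 m and x of adapter2 in the frame of bin between -0.108 and 0.108 m and y of adapter2 in the frame of bin between -0.078 and 0.078 m and z of adapter2 in the frame of bin between -0.005 and 0.085 m and x of adapter3 in the frame of bin between -0.108 and 0.108 m and y of adapter3 in the frame of bin between -0.078 and 0.078 m and z of adapter3 in the frame of bin between -0.005 and 0.085 m and x of adapter4 in the frame of bin between -0.108 and 0.108 m and y of adapter4 in the frame of bin between -0.078 and 0.078 m and z of adapter4 in the frame of bin between -0.005 and 0.085 m and x of cap1 in the frame of cap_tray between -0.069 and 0.069 m and y of cap1 in the frame of cap_tray between -0.114 and 0.114 m and z of cap1 in the frame of cap_tray between -0.005 and 0.08 m and x of cap2 in the frame of cap_tray between -0.069 and 0.069 m and y of cap2 in the frame of cap_tray between -0.114 and 0.114 m and z of cap2 in the frame of cap_tray between -0.005 and 0.08 m and x of cap3 in the frame of cap_tray between -0.069 and 0.069 m and y of cap3 in the frame of cap_tray between -0.114 and 0.114 m and z of cap3 in the frame of cap_tray between -0.005 and 0.08 m and x of cap4 in the frame of cap_tray between -0.069 and 0.069 m and y of cap4 in the frame of cap_tray between -0.114 and 0.114 m and z of cap4 in the frame of cap_tray between -0.005 and 0.08 m), for 0.2 s.
At the end, for the whole second after the job is handed in: Every adapter lies or stands inside the bin, below its rim; every cap present is inside the cap tray; the lid is seated on the bin (origin within 10 mm of the bin's axis in x and y and 98 to 108 mm above the bin's origin, tilt under 0.05 rad); all at rest (all of step 2 and x of lid in the frame of bin between -0.01 and 0.01 m and y of lid in the frame of bin between -0.01 and 0.01 m and z of lid in the frame of bin between -0.005 and 0.108 m and z of lid in the frame of bin above 0.098 m and angle between lid's own z axis and vertical below 0.05 rad and linear speed of each of adapter1, adapter2, adapter3, adapter4, cap1, cap2, cap3, cap4, lid below 0.03 m/s); the robot touches nothing.
It fails at once if a cap is in the bin, on its adapter or off it ((x of cap1 in the frame of bin between -0.105 and 0.105 m and y of cap1 in the frame of bin between -0.075 and 0.075 m and z of cap1 in the frame of bin between -0.005 and 0.1 m) or (x of cap2 in the frame of bin between -0.105 and 0.105 m and y of cap2 in the frame of bin between -0.075 and 0.075 m and z of cap2 in the frame of bin between -0.005 and 0.1 m) or (x of cap3 in the frame of bin between -0.105 and 0.105 m and y of cap3 in the frame of bin between -0.075 and 0.075 m and z of cap3 in the frame of bin between -0.005 and 0.1 m) or (x of cap4 in the frame of bin between -0.105 and 0.105 m and y of cap4 in the frame of bin between -0.075 and 0.075 m and z of cap4 in the frame of bin between -0.005 and 0.1 m)).
It fails at once if the funnel, punch, gauge case, file or bar piece is moved more than 30 mm (distance of any of funnel, punch, gauge_case, file, bar_end from where it was at the start of the episode above 0.03 m).
Of cap1, cap2, cap3, cap4 only 2 to 4 are there at a start; the rules pass over those that are not, and their reading is None.
At some moment in a run one of adapter1, adapter2, adapter3, adapter4, lid may be knocked a few centimetres aside while the robot is not near it.
Once in a run the grip may slacken for a moment while it holds something.
It also fails if it takes over 210 s, if anything falls off the work surface, if the arm or the gripper's body presses on something with over 40 N, if the wrist force passes 120 N, or if a joint passes its speed limit or range.

## Working session

There is one attempt and no reset: what is moved stays moved. The work goes in short steps, Python scripts to look and compute and a tool call to move; the robot and the scene stay as the last step left them, time stands still between calls to the robot, and variables do not carry over. Pictures are saved under pics/ and viewed, at most 14 in all, crops included, and the job is handed in when it is done.

Besides the shell and the picture viewer there is one more tool, called as name(argument=value, ...) on one line, values as JSON. arm_command: Moves the arm, as the interface text tells. Its arguments: {"type":"object","properties":{"rows":{"type":"array","items":{"type":"array","items":{"type":"number"}}},"gripper":{"type":"number"}},"required":["rows"]}

```bash
mkdir -p pics; ls; python3 - <<'E'
from plant import observe,cams,order,env
import cv2,numpy as np
for n in("scene","top"):
    im=cams.grab_frame(n);cv2.imwrite(f"pics/{n}0.png",im[:,:,::-1])
    c=cams.calibration(n);print(n,np.round(c["intrinsics"],2).tolist(),np.round(c["world_from_camera"],4).tolist())
s=observe();print(s["time"],s["tcp_pos"],np.round(s["eef_rot"],3).tolist(),s["grip_width"])
E
```

```text
pics
scene [[489.38, 0.0, 321.29], [0.0, 489.38, 239.19], [0.0, 0.0, 1.0]] [[-0.8254, 0.3859, -0.412, 1.051], [0.5645, 0.5621, -0.6045, 0.7616], [-0.0016, -0.7315, -0.6818, 0.9804], [0.0, 0.0, 0.0, 1.0]]
top [[449.84, 0.0, 316.48], [0.0, 449.84, 236.24], [0.0, 0.0, 1.0]] [[0.0098, -0.9908, 0.1351, 0.3594], [-0.9999, -0.0104, -0.0042, 0.0076], [0.0056, -0.1351, -0.9908, 1.2808], [0.0, 0.0, 0.0, 1.0]]
0.1 [0.2431235  0.57532068 0.24803401] [[-0.921, 0.389, -0.0], [0.389, 0.921, -0.001], [-0.0, -0.001, -1.0]] 0.09158357655603357
```

View pics/top0.png

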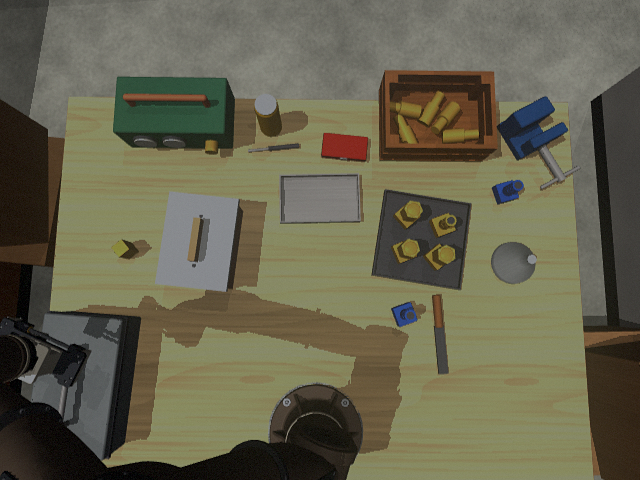

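View pics/scene0.png

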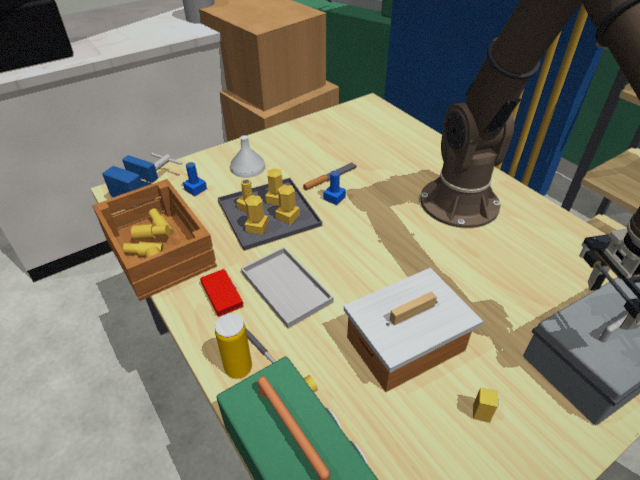

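The top view shows the lidded bin at (200,240), the catch tray at (422,240) with 4 adapters, and the cap tray at (320,199). Possible mix-ups are the blue look-alikes at (508,191) and (404,314), the brass pieces in the far crate at (437,115), the brass piece at (211,146) and the bar end at (123,248). I choose the four brass adapters in the dark tray and will check them in a close crop.

```bash
cat > h.py <<'E'
from plant import observe,cams,order,env
import cv2,numpy as np
def ray(n,uv,z):
    c=cams.calibration(n);K=np.array(c["intrinsics"]);T=np.array(c["world_from_camera"])
    d=T[:3,:3]@np.linalg.solve(K,[uv[0],uv[1],1]);return T[:3,3]+d*(z-T[2,3])/d[2]
def proj(n,p):
    c=cams.calibration(n);K=np.array(c["intrinsics"]);T=np.array(c["world_from_camera"])
    q=K@(T[:3,:3].T@(np.array(p,float).reshape(-1,3)-T[:3,3]).T);return (q[:2]/q[2]).T
def crop(im,x0,y0,w,h,s): return cv2.resize(im[y0:y0+h,x0:x0+w],None,fx=s,fy=s,interpolation=cv2.INTER_CUBIC)
E
python3 - <<'E'
from h import *
im=cv2.imread("pics/top0.png")
cv2.imwrite("pics/c1.png",np.vstack([crop(im,365,180,120,115,5)]))
cv2.imwrite("pics/c2.png",crop(im,145,165,120,150,4))
g=cv2.cvtColor(im,cv2.COLOR_BGR2HSV)
# lid plate
m=((g[:,:,1]<50)&(g[:,:,2]>120)).astype(np.uint8);m[:, :140]=0;m[:,260:]=0;m[:180]=0;m[300:]=0
m=cv2.morphologyEx(m,cv2.MORPH_CLOSE,np.ones((31,31)))
c=max(cv2.findContours(m,0,2)[0],key=cv2.contourArea)
b=cv2.boxPoints(cv2.minAreaRect(c));P=np.array([ray("top",p,.121) for p in b])
print("lid",b.tolist(),P[:,:2].round(3).tolist(),P.mean(0).round(4),np.linalg.norm(np.diff(P,axis=0),axis=1))
E
```

```text
lid [[154.370361328125, 283.6434326171875], [167.25384521484375, 188.6276397705078], [237.9539794921875, 198.214111328125], [225.07049560546875, 293.22991943359375]] [[0.391, 0.416], [0.64, 0.397], [0.616, 0.21], [0.368, 0.235]] [0.5039 0.3146 0.121 ] [0.25008681 0.18848258 0.24938745]
```

View pics/c1.png

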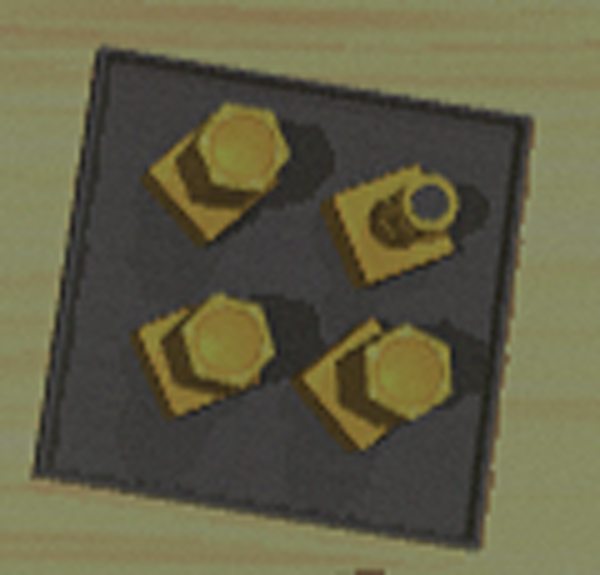

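View pics/c2.png

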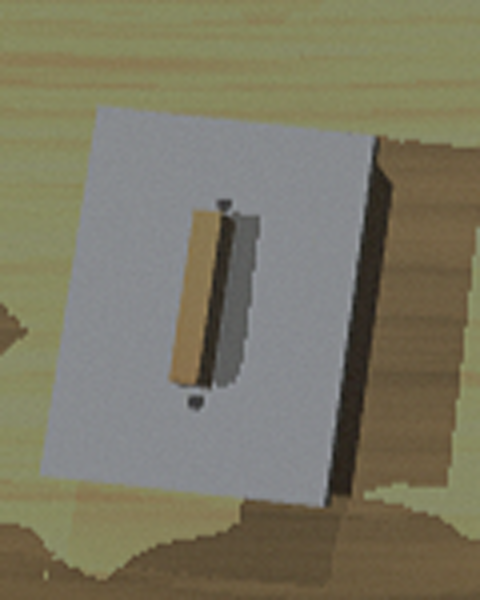

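The crop shows caps on the adapters at full-picture (413,209), (410,248) and (446,254). The one at (451,220) is bare, with its open tube end visible. The second crop gives the lid corners and shows the handle running along the lid's long side.

```bash
cat >> h.py <<'E'
def go(pos,yd=None,s=None,label=""):
    """print tool-axis shift (mm) and turn about tool z (deg) to bring grasp point (3mm ahead of TCP) to pos with tool y at yaw yd (mod 180)"""
    s=s or observe();R=np.array(s["eef_rot"]);g=np.array(s["tcp_pos"])+.003*R[:,2]
    d=R.T@(np.array(pos)-g)*1000
    cur=np.degrees(np.arctan2(R[1,1],R[0,1]));t=0 if yd is None else -((yd-cur+90)%180-90)
    print(label,"shift",d.round(1),"rz",round(t,1),"q7",np.round(np.array(s["qpos"])[-1],1),"tilt",np.round(R[:2,2],4),"yaw",round(cur,1))
def st():
    s=observe();R=np.array(s["eef_rot"]);g=np.array(s["tcp_pos"])+.003*R[:,2]
    print("t",round(s["time"],2),"grasp",g.round(4),"w",round(s["grip_width"],4),"gf",np.round(s["grasp_force"],1),"F",np.round(s["ft_force"],1),"q7",np.round(s["qpos"][-1],1));return s
E
python3 - <<'E'
from h import *
def C(pts,o,s): return (np.array(pts)+.5)/s-.5+np.array(o)
L=C([[98,105],[376,135],[328,507],[40,473]],(145,165),4)
P=np.array([ray("top",p,.121) for p in L]);print("lid",P[:,:2].round(3).tolist(),P.mean(0).round(4),np.linalg.norm(P-np.roll(P,1,0),axis=1).round(3))
ax=((P[0]-P[3])+(P[1]-P[2]));print("lid yaw",np.degrees(np.arctan2(ax[1],ax[0])))
H=C([[193,211],[220,214],[198,386],[170,382]],(145,165),4)
Q=np.array([ray("top",p,.155) for p in H]);print("handle",Q.mean(0).round(4),np.linalg.norm(Q-np.roll(Q,1,0),axis=1).round(3))
caps={"A":[[232,103],[280,110],[291,152],[254,191],[205,183],[197,143]],"B":[[222,294],[266,308],[275,348],[240,384],[193,377],[184,333]],"C":[[408,325],[448,343],[453,385],[412,420],[372,405],[364,355]]}
for k,v in caps.items():
    X=np.array([ray("top",p,.110) for p in C(v,(365,180),5)]);c=X.mean(0);a=X[:,:2]-c[:2]
    z=(a[:,0]+1j*a[:,1]);print("cap",k,c.round(4),"R",abs(z).mean().round(4),"corner yaw mod60",np.degrees(np.angle((z**6).sum())/6).round(1))
print("bare",ray("top",C([[433,203]],(365,180),5)[0],.104).round(4))
f={"D":[[330,197],[420,168],[455,247],[362,285]],"A":[[148,178],[207,243]]}
for k,v in f.items():
    X=np.array([ray("top",p,.038) for p in C(v,(365,180),5)]);print("foot",k,X[:,:2].round(3).tolist(),X.mean(0).round(4))
T=C([[100,48],[531,118],[480,548],[36,478]],(365,180),5);X=np.array([ray("top",p,.018) for p in T]);print("tray",X[:,:2].round(3).tolist(),X.mean(0).round(3))
T=[[281,176],[360,174.5],[362,222],[282,223]];X=np.array([ray("top",p,.022) for p in T]);print("captray",X[:,:2].round(3).tolist(),X.mean(0).round(3))
E
```

```text
lid [[0.634, 0.392], [0.616, 0.208], [0.373, 0.231], [0.393, 0.416]] [0.504  0.3118 0.121 ] [0.243 0.184 0.244 0.186]
lid yaw -5.50249791222093
handle [0.5026 0.3127 0.155 ] [0.109 0.017 0.11  0.018]
cap A [ 0.5948 -0.2533  0.11  ] R 0.0259 corner yaw mod60 16.5
cap B [ 0.4914 -0.2444  0.11  ] R 0.025 corner yaw mod60 14.5
cap C [ 0.4758 -0.3381  0.11  ] R 0.0252 corner yaw mod60 7.2
bare [ 0.5668 -0.355   0.104 ]
foot D [[0.581, -0.318], [0.598, -0.369], [0.554, -0.387], [0.531, -0.334]] [ 0.5661 -0.3519  0.038 ]
foot A [[0.591, -0.215], [0.554, -0.248]] [ 0.5726 -0.2317  0.038 ]
tray [[0.67, -0.192], [0.632, -0.439], [0.387, -0.402], [0.423, -0.154]] [ 0.528 -0.297  0.018]
captray [[0.705, 0.106], [0.712, -0.121], [0.573, -0.127], [0.568, 0.1]] [ 0.64  -0.01   0.022]
```

Sizes agree with the description: lid 243.5 x 185 mm, handle 109 x 17.5 mm, tray about 250 mm. Going for the lid.

```bash
python3 -c "
from h import *
go([.5033,.3122,.22],84.5,label='lid above')"
```

```text
lid above shift [-342.1 -141.    25.3] rz -17.4 q7 -4.3 tilt [-0.0005 -0.0013] yaw 67.1
```

arm_command(rows=[[-20,-8,0,0,0,0],[-38,-16,3,0,0,0],[-38,-16,3,0,0,0],[-38,-16,3,0,0,0],[-38,-16,3,0,0,0],[-38,-16,3,0,0,0],[-38,-16,3,0,0,0],[-38,-16,3,0,0,0],[-35,-14,3,0,0,0],[-21,-7,1,0,0,0]], gripper=0.4)

```text
time: 1.1
tcp_pos: [0.5055, 0.3091, 0.2232]
eef_rot: [[-0.92, 0.393, 0.0], [0.393, 0.92, -0.002], [-0.001, -0.002, -1.0]]
ft_force: [-0.2, 0.1, 0.1]
grip_width: 0.0546
grasp_force: 0.0
```

arm_command(rows=[[0,0,0,0,0,-5.8],[0,0,0,0,0,-5.8],[0,0,0,0,0,-5.8],[0,0,0,0,0,0],[0,0,0,0,0,0],[0,0,0,0,0,0],[0,0,0,0,0,0],[0,0,0,0,0,0],[0,0,0,0,0,0],[0,0,0,0,0,0]])

```text
time: 2.1
tcp_pos: [0.5034, 0.3128, 0.2238]
eef_rot: [[-0.995, 0.096, 0.0], [0.096, 0.995, 0.0], [-0.0, 0.0, -1.0]]
ft_force: [0.2, -0.1, 0.6]
grip_width: 0.0552
grasp_force: 0.0
```

```bash
python3 -c "
from h import *
st();go([.5033,.3122,.144],84.5)"
```

```text
t 2.1 grasp [0.5034 0.3128 0.2208] w 0.0552 gf 0.0 F [ 0.2 -0.1  0.6] q7 48.8
 shift [ 0.  -0.6 76.8] rz -0.0 q7 48.8 tilt [0. 0.] yaw 84.5
```

arm_command(rows=[[0,0,12,0,0,0],[0,-0.6,15,0,0,0],[0,0,15,0,0,0],[0,0,15,0,0,0],[0,0,12,0,0,0],[0,0,6,0,0,0],[0,0,2,0,0,0],[0,0,0,0,0,0],[0,0,0,0,0,0],[0,0,0,0,0,0]])

```text
time: 3.1
tcp_pos: [0.5037, 0.3123, 0.1474]
eef_rot: [[-0.995, 0.096, 0.001], [0.096, 0.995, 0.001], [-0.001, 0.001, -1.0]]
ft_force: [-0.1, 0.6, 0.1]
grip_width: 0.0544
grasp_force: 0.0
```

arm_command(rows=[[0,0,0,0,0,0],[0,0,0,0,0,0],[0,0,0,0,0,0],[0,0,0,0,0,0],[0,0,0,0,0,0],[0,0,0,0,0,0],[0,0,0,0,0,0],[0,0,0,0,0,0],[0,0,0,0,0,0],[0,0,0,0,0,0]], gripper=1.0)

```text
time: 4.1
tcp_pos: [0.5034, 0.3121, 0.1467]
eef_rot: [[-0.995, 0.096, 0.0], [0.096, 0.995, 0.0], [0.0, 0.0, -1.0]]
ft_force: [0.2, -0.1, 0.5]
grip_width: 0.0182
grasp_force: 30.0
```

arm_command(rows=[[0,0,-4,0,0,0],[0,0,-8,0,0,0],[0,0,-10,0,0,0],[0,0,-10,0,0,0],[0,0,-10,0,0,0],[0,0,-10,0,0,0],[0,0,-10,0,0,0],[0,0,-8,0,0,0],[0,0,0,0,0,0],[0,0,0,0,0,0]])

```text
time: 5.1
tcp_pos: [0.5033, 0.3121, 0.2167]
eef_rot: [[-0.995, 0.096, 0.0], [0.096, 0.995, 0.0], [-0.0, 0.0, -1.0]]
ft_force: [0.1, -0.3, -3.1]
grip_width: 0.0178
grasp_force: 30.0
```

```bash
python3 -c "
from h import *
st();go([.41,.03,.214],84.5)
cv2.imwrite('pics/s1.png',cams.grab_frame('scene')[:,:,::-1])
b=crop(cv2.imread('pics/s1.png'),300,180,240,220,2)
cv2.imwrite('pics/s1c.png',b)"
```

```text
t 5.1 grasp [0.5033 0.3121 0.2137] w 0.0178 gf 30.0 F [ 0.1 -0.3 -3.1] q7 48.8
 shift [  65.8 -289.7   -0.3] rz -0.0 q7 48.8 tilt [0.0001 0.0001] yaw 84.5
```

View pics/s1c.png

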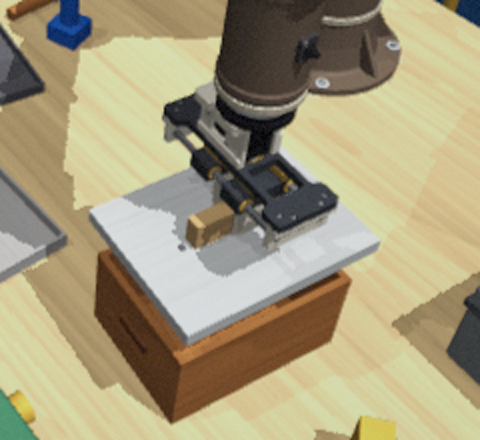

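The lid is off and level in the gripper. Carrying it to free table between the bin and the trays.

arm_command(rows=[[2,-12,0,0,0,0],[5,-25,0,0,0,0],[8,-35,0,0,0,0],[9,-38,0,0,0,0],[9,-38,0,0,0,0],[9,-38,0,0,0,0],[9,-38,0,0,0,0],[8,-35,0,0,0,0],[5,-20,0,0,0,0],[2,-11,0,0,0,0]])

```text
time: 6.15
tcp_pos: [0.4083, 0.0273, 0.2165]
eef_rot: [[-0.995, 0.099, -0.001], [0.099, 0.995, -0.0], [0.001, -0.0, -1.0]]
ft_force: [-0.1, -0.4, -3.1]
grip_width: 0.0179
grasp_force: 30.0
```

arm_command(rows=[[0,0,5,0,0,0],[0,0,15,0,0,0],[0,0,20,0,0,0],[0,0,20,0,0,0],[0,0,20,0,0,0],[0,0,20,0,0,0],[0,0,20,0,0,0],[0,0,15,0,0,0],[0,0,10,0,0,0],[0,0,5,0,0,0]])

```text
time: 7.15
tcp_pos: [0.4098, 0.0306, 0.0657]
eef_rot: [[-0.995, 0.095, -0.001], [0.095, 0.995, 0.0], [0.001, -0.0, -1.0]]
ft_force: [0.1, 0.3, -3.3]
grip_width: 0.0184
grasp_force: 30.0
```

```bash
python3 -c "
from h import *
st();go([.41,.03,.041],84.5)"
```

```text
t 7.15 grasp [0.4098 0.0306 0.0627] w 0.0184 gf 30.0 F [ 0.1  0.3 -3.3] q7 78.4
 shift [-0.3 -0.6 21.7] rz 0.1 q7 78.4 tilt [-0.0011  0.0001] yaw 84.6
```

arm_command(rows=[[0,0,8,0,0,0],[0,0,8,0,0,0],[0,0,3,0,0,0],[0,0,2,0,0,0],[0,0,0.5,0,0,0],[0,0,0,0,0,0],[0,0,0,0,0,0],[0,0,0,0,0,0],[0,0,0,0,0,0],[0,0,0,0,0,0]])

```text
time: 8.15
tcp_pos: [0.4099, 0.0298, 0.0453]
eef_rot: [[-0.995, 0.096, 0.0], [0.096, 0.995, 0.0], [-0.0, 0.0, -1.0]]
ft_force: [-0.2, 0.5, -3.6]
grip_width: 0.0179
grasp_force: 30.0
```

arm_command(rows=[[0,0,0,0,0,0],[0,0,0,0,0,0],[0,0,0,0,0,0],[0,0,0,0,0,0],[0,0,0,0,0,0],[0,0,0,0,0,0],[0,0,0,0,0,0],[0,0,0,0,0,0],[0,0,0,0,0,0],[0,0,0,0,0,0]], gripper=0.35)

```text
time: 9.15
tcp_pos: [0.4098, 0.0298, 0.0452]
eef_rot: [[-0.995, 0.096, 0.0], [0.096, 0.995, 0.0], [-0.0, 0.0, -1.0]]
ft_force: [-0.2, -1.1, 0.4]
grip_width: 0.0598
grasp_force: 0.0
```

arm_command(rows=[[0,0,-8,0,0,0],[0,0,-20,0,0,0],[0,0,-25,0,0,0],[0,0,-25,0,0,0],[0,0,-25,0,0,0],[0,0,-25,0,0,0],[0,0,-25,0,0,0],[0,0,-20,0,0,0],[0,0,-12,0,0,0],[0,0,-5,0,0,0]])

```text
time: 10.15
tcp_pos: [0.4102, 0.0298, 0.2369]
eef_rot: [[-0.995, 0.096, 0.002], [0.096, 0.995, 0.001], [-0.002, 0.001, -1.0]]
ft_force: [0.6, 0.3, 0.2]
grip_width: 0.0595
grasp_force: 0.0
```

```bash
python3 -c "
from h import *
st()
cv2.imwrite('pics/t2.png',cams.grab_frame('top')[:,:,::-1])"
```

```text
t 10.15 grasp [0.4102 0.0298 0.2339] w 0.0595 gf 0.0 F [0.6 0.3 0.2] q7 74.2
```

View pics/t2.png

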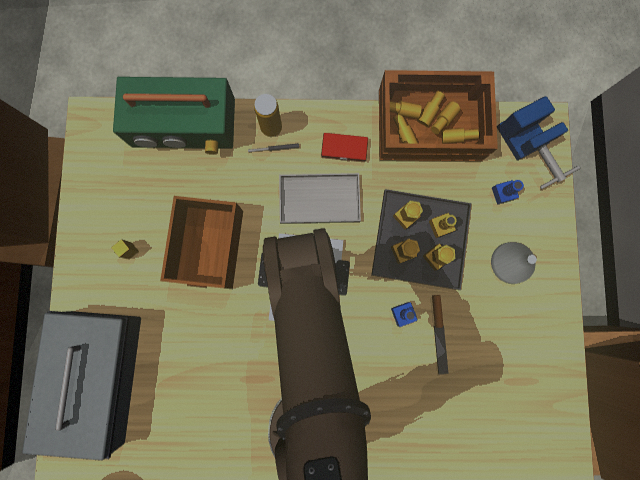

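The lid lies on the table under the arm, the bin is open at (203,242), and the adapters haven't moved. Next is cap A.

```bash
python3 -c "
from h import *
go([.5948,-.2533,.21],106.5)
b=crop(cv2.imread('pics/t2.png'),155,185,100,115,5);cv2.imwrite('pics/bin.png',b)"
```

```text
shift [-210.9 -264.1   24. ] rz -22.0 q7 74.2 tilt [0.0022 0.0006] yaw 84.5
```

View pics/bin.png

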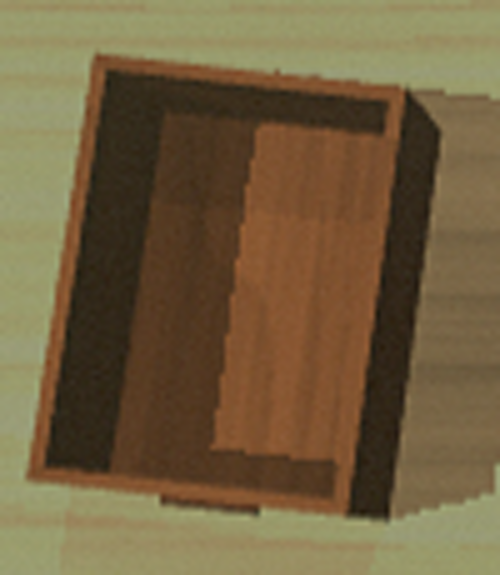

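The rim's outer corners in this crop are about (96,55), (406,90), (347,515) and (28,478).

```bash
python3 -c "
from h import *
L=(np.array([[96,55],[406,90],[347,515],[28,478]])+.5)/5-.5+[155,185]
P=np.array([ray('top',p,.118) for p in L]);print(P[:,:2].round(4).tolist(),P.mean(0).round(4),np.linalg.norm(P-np.roll(P,1,0),axis=1).round(3))
a=P[0]-P[3]+P[1]-P[2];print(np.degrees(np.arctan2(a[1],a[0])))"
```

```text
[[0.6222, 0.3799], [0.6052, 0.2159], [0.3825, 0.2386], [0.3998, 0.4031]] [0.5024 0.3094 0.118 ] [0.224 0.165 0.224 0.165]
-5.888359097466102
```

arm_command(rows=[[-10,-12,1,0,0,0],[-20,-25,3,0,0,0],[-25,-32,3,0,0,0],[-26,-33,3,0,0,0],[-26,-33,3,0,0,0],[-26,-33,3,0,0,0],[-26,-33,3,0,0,0],[-26,-33,3,0,0,0],[-18,-20,2,0,0,0],[-8,-10,0,0,0,0]])

```text
time: 11.2
tcp_pos: [0.5945, -0.2557, 0.2096]
eef_rot: [[-0.995, 0.098, -0.002], [0.098, 0.995, -0.001], [0.002, -0.001, -1.0]]
ft_force: [-0.1, 0.2, -0.5]
grip_width: 0.0594
grasp_force: 0.0
```

arm_command(rows=[[0,0,0,0,0,-5.5],[0,0,0,0,0,-5.5],[0,0,0,0,0,-5.5],[0,0,0,0,0,-5.5],[0,0,0,0,0,0],[0,0,0,0,0,0],[0,0,0,0,0,0],[0,0,0,0,0,0],[0,0,0,0,0,0],[0,0,0,0,0,0]], gripper=0.25)

```text
time: 12.2
tcp_pos: [0.5945, -0.2532, 0.2112]
eef_rot: [[-0.959, -0.283, -0.0], [-0.283, 0.959, 0.0], [0.0, 0.0, -1.0]]
ft_force: [0.4, -0.5, 0.2]
grip_width: 0.0692
grasp_force: 0.0
```

```bash
python3 -c "
from h import *
st();go([.5948,-.2533,.092],106.5)"
```

```text
t 12.2 grasp [ 0.5945 -0.2532  0.2082] w 0.0692 gf 0.0 F [ 0.4 -0.5  0.2] q7 130.8
 shift [ -0.3  -0.2 116.2] rz -0.0 q7 130.8 tilt [-0.  0.] yaw 106.5
```

arm_command(rows=[[0,0,6,0,0,0],[0,0,15,0,0,0],[0,0,18,0,0,0],[0,0,18,0,0,0],[0,0,18,0,0,0],[0,0,16,0,0,0],[0,0,13,0,0,0],[0,0,8,0,0,0],[0,0,4,0,0,0],[0,0,0,0,0,0]])

```text
time: 13.2
tcp_pos: [0.5944, -0.2533, 0.095]
eef_rot: [[-0.959, -0.284, -0.0], [-0.284, 0.959, 0.0], [0.0, 0.0, -1.0]]
ft_force: [0.5, -0.7, 0.3]
grip_width: 0.0688
grasp_force: 0.0
```

arm_command(rows=[[0,0,0,0,0,0],[0,0,0,0,0,0],[0,0,0,0,0,0],[0,0,0,0,0,0],[0,0,0,0,0,0],[0,0,0,0,0,0],[0,0,0,0,0,0],[0,0,0,0,0,0],[0,0,0,0,0,0],[0,0,0,0,0,0]], gripper=1.0)

```text
time: 14.2
tcp_pos: [0.5949, -0.2533, 0.0958]
eef_rot: [[-0.959, -0.284, 0.001], [-0.284, 0.959, -0.0], [-0.001, -0.0, -1.0]]
ft_force: [-0.2, 1.2, 6.0]
grip_width: 0.0516
grasp_force: 30.0
```

arm_command(rows=[[0,0,-4,0,0,0],[0,0,-8,0,0,0],[0,0,-10,0,0,0],[0,0,-10,0,0,0],[0,0,-14,0,0,0],[0,0,-16,0,0,0],[0,0,-16,0,0,0],[0,0,-16,0,0,0],[0,0,-8,0,0,0],[0,0,-3,0,0,0]])

```text
time: 15.2
tcp_pos: [0.595, -0.2535, 0.2018]
eef_rot: [[-0.959, -0.284, 0.002], [-0.284, 0.959, -0.001], [-0.002, -0.001, -1.0]]
ft_force: [1.1, -0.3, -1.3]
grip_width: 0.0517
grasp_force: 30.0
```

```bash
python3 -c "
from h import *
st();go([.64,-.08,.195],106.5)
cv2.imwrite('pics/s3.png',crop(cams.grab_frame('scene')[:,:,::-1],170,110,240,200,2))"
```

```text
t 15.2 grasp [ 0.595  -0.2535  0.1988] w 0.0517 gf 30.0 F [ 1.1 -0.3 -1.3] q7 131.0
 shift [-92.4 153.6   3.8] rz -0.0 q7 131.0 tilt [ 0.002  -0.0006] yaw 106.5
```

View pics/s3.png

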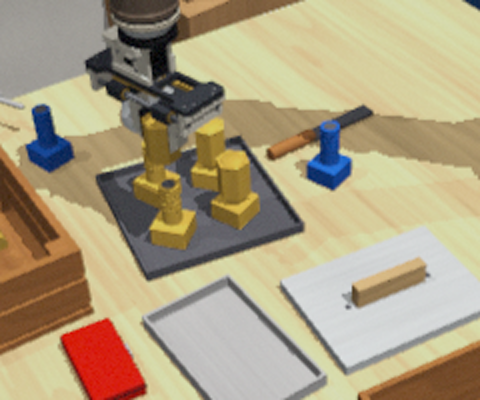

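Cap A is off: the force is −1.3 N for 0.12 kg, and its tube now shows bare at (173,235) in the crop. The opening of 51.7 mm means it is gripped across the corners, so I'll check how it lands. The lid lies flat with its handle up. Placing the cap in the bright tray.

```bash
python3 -c "
from h import *
go([.66,-.08,.195],106.5)"
```

```text
shift [-111.7  147.8    3.4] rz -0.0 q7 131.0 tilt [ 0.0014 -0.0003] yaw 106.5
```

arm_command(rows=[[-4,5,0,0,0,0],[-10,13,0,0,0,0],[-15,20,0,0,0,0],[-18,24,0,0,0,0],[-18,24,0,0,0,0],[-18,24,0,0,0,0],[-14,19,0,0,0,0],[-10,13,0,0,0,0],[-5,6,0,0,0,0],[0,0,0,0,0,0]])

```text
time: 16.25
tcp_pos: [0.6601, -0.0782, 0.1998]
eef_rot: [[-0.958, -0.286, -0.0], [-0.286, 0.958, 0.0], [0.0, 0.0, -1.0]]
ft_force: [0.1, -0.7, -0.5]
grip_width: 0.0514
grasp_force: 30.0
```

arm_command(rows=[[0,0,8,0,0,0],[0,0,18,0,0,0],[0,0,22,0,0,0],[0,0,22,0,0,0],[0,0,22,0,0,0],[0,0,20,0,0,0],[0,0,16,0,0,0],[0,0,10,0,0,0],[0,0,6,0,0,0],[0,0,3,0,0,0]])

```text
time: 17.25
tcp_pos: [0.6599, -0.0799, 0.053]
eef_rot: [[-0.959, -0.283, 0.0], [-0.283, 0.959, -0.0], [-0.0, -0.0, -1.0]]
ft_force: [-0.4, 0.1, -1.6]
grip_width: 0.0518
grasp_force: 30.0
```

arm_command(rows=[[0,0,0,0,0,0],[0,0,0,0,0,0],[0,0,0,0,0,0],[0,0,0,0,0,0],[0,0,0,0,0,0],[0,0,0,0,0,0],[0,0,0,0,0,0],[0,0,0,0,0,0],[0,0,0,0,0,0],[0,0,0,0,0,0]], gripper=0.25)

```text
time: 18.25
tcp_pos: [0.6599, -0.0796, 0.0532]
eef_rot: [[-0.959, -0.284, 0.0], [-0.284, 0.959, -0.0], [-0.0, -0.0, -1.0]]
ft_force: [-0.6, 0.1, 1.0]
grip_width: 0.0689
grasp_force: 0.0
```

arm_command(rows=[[0,0,-6,0,0,0],[0,0,-18,0,0,0],[0,0,-20,0,0,0],[0,0,-20,0,0,0],[0,0,-20,0,0,0],[0,0,-20,0,0,0],[0,0,-20,0,0,0],[0,0,-15,0,0,0],[0,0,-8,0,0,0],[0,0,-3,0,0,0]])

```text
time: 19.25
tcp_pos: [0.6601, -0.0796, 0.2041]
eef_rot: [[-0.959, -0.284, 0.001], [-0.284, 0.959, -0.0], [-0.001, -0.0, -1.0]]
ft_force: [0.0, -0.5, -0.3]
grip_width: 0.0691
grasp_force: 0.0
```

```bash
python3 -c "
from h import *
st();go([.4914,-.2444,.2],106.5)
cv2.imwrite('pics/t4s.png',cams.grab_frame('scene')[:,:,::-1])
cv2.imwrite('pics/s4c.png',crop(cv2.imread('pics/t4s.png'),190,140,200,190,3))"
```

```text
t 19.25 grasp [ 0.6602 -0.0796  0.2011] w 0.0691 gf 0.0 F [ 0.  -0.5 -0.3] q7 114.3
 shift [ 208.6 -110.1    0.9] rz -0.0 q7 114.3 tilt [ 0.0011 -0.    ] yaw 106.5
```

View pics/s4c.png

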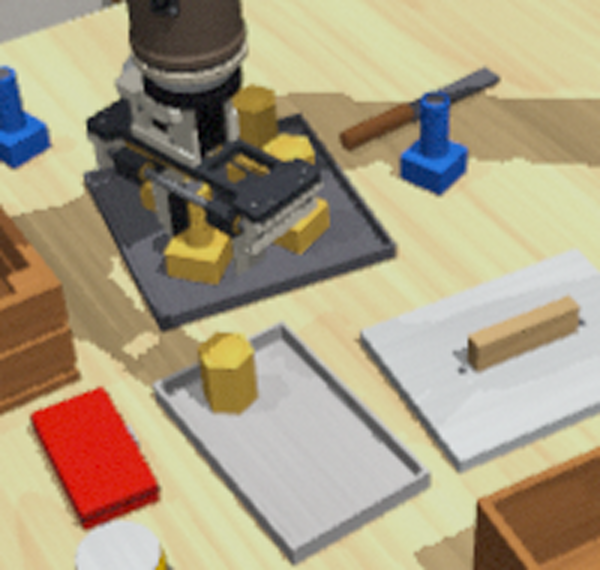

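Cap A stands upright in the bright tray at about (230,370) in the crop. Checking its yaw against the grip.

```bash
python3 - <<'E'
from h import *
im=cv2.imread("pics/t4s.png")
m=cv2.inRange(cv2.cvtColor(im,cv2.COLOR_BGR2HSV),(18,120,90),(32,255,255))[245:285,250:282]
for r in m: print(''.join('#' if x else '.' for x in r))
# silhouette fit
from scipy.optimize import minimize
best=[]
ys,xs=np.mgrid[245:285,250:282]
for yaw in range(0,60,5):
  for dx in np.arange(-6,7,3):
    for dy in np.arange(-6,7,3):
      a=np.radians(yaw+60*np.arange(6));p=np.c_[.66+dx/1e3+.0254*np.cos(a),-.08+dy/1e3+.0254*np.sin(a)]
      P=np.r_[np.c_[p,np.full(6,.004)],np.c_[p,np.full(6,.064)]]
      h=cv2.convexHull(proj("scene",P).astype(np.float32));k=np.zeros((480,640),np.uint8)
      cv2.fillConvexPoly(k,np.round((h+0)*16).astype(np.int32),255,shift=4)
      best.append((int(((k[245:285,250:282]>0)!=(m>0)).sum()),yaw,dx,dy))
print(sorted(best)[:8])
E
```

```text
................................
................................
................................
................................
................................
................................
...........#########............
..........###########...........
.........#############..........
.......################.........
......#################.........
......##################........
......##################........
......##################........
......##################........
.......#################........
.......#################........
.......##################.......
.......##################.......
.......##################.......
.......##################.......
........#################.......
........#################.......
........#################.......
........#################.......
........#################.......
........#################.......
.........################.......
.........###############........
..........#############.........
..........############..........
...........##########...........
...................#............
................................
................................
................................
................................
................................
................................
................................
[(56, 5, np.int64(-3), np.int64(-6)), (61, 10, np.int64(-3), np.int64(-3)), (62, 5, np.int64(-3), np.int64(-3)), (63, 5, np.int64(0), np.int64(0)), (65, 0, np.int64(-3), np.int64(-3)), (66, 0, np.int64(-3), np.int64(-6)), (67, 10, np.int64(-3), np.int64(-6)), (67, 10, np.int64(0), np.int64(0))]
```

```bash
python3 -c "
from h import *
go([.4914,-.2444,.2],100)"
```

```text
shift [ 208.5 -110.2    0.7] rz 6.5 q7 114.3 tilt [0.0006 0.0001] yaw 106.5
```

arm_command(rows=[[8,-4,0,0,0,0],[18,-10,0,0,0,0],[26,-14,0,0,0,0],[30,-16,0,0,0,0],[30,-16,0,0,0,0],[30,-16,0,0,0,0],[26,-14,0,0,0,0],[22,-10,0,0,0,0],[13,-7,0,0,0,0],[5.5,-3,0,0,0,0]])

```text
time: 20.3
tcp_pos: [0.4896, -0.2454, 0.2028]
eef_rot: [[-0.959, -0.282, -0.001], [-0.282, 0.959, 0.0], [0.001, 0.0, -1.0]]
ft_force: [0.0, -0.0, -0.5]
grip_width: 0.0689
grasp_force: 0.0
```

arm_command(rows=[[0,0,0,0,0,3],[0,0,0,0,0,3.5],[0,0,0,0,0,0],[0,0,0,0,0,0],[0,0,0,0,0,0],[0,0,0,0,0,0],[0,0,0,0,0,0],[0,0,0,0,0,0],[0,0,0,0,0,0],[0,0,0,0,0,0]])

```text
time: 21.3
tcp_pos: [0.4912, -0.2443, 0.2032]
eef_rot: [[-0.985, -0.173, 0.0], [-0.173, 0.985, 0.0], [-0.0, 0.0, -1.0]]
ft_force: [0.3, -0.0, -0.7]
grip_width: 0.0684
grasp_force: 0.0
```

```bash
python3 -c "
from h import *
st();go([.4914,-.2444,.092],100)
cv2.imwrite('pics/t5.png',cams.grab_frame('scene')[:,:,::-1])
a=cv2.imread('pics/t4s.png').astype(int);b=cv2.imread('pics/s1.png').astype(int)
"
```

```text
t 21.3 grasp [ 0.4912 -0.2443  0.2002] w 0.0684 gf 0.0 F [ 0.3 -0.  -0.7] q7 127.2
 shift [ -0.2  -0.2 108.2] rz -0.0 q7 127.2 tilt [0.0001 0.    ] yaw 100.0
```

```bash
python3 -c "
from h import *
for n,p in dict(A=(.5948,-.2533),B=(.4914,-.2444),C=(.4758,-.3381),D=(.5668,-.355)).items():
    q=proj('scene',[[*p,.004],[*p,.038],[*p,.11]]);print(n,q.round(0).tolist(),((q-[190,140])*3).round(0).tolist())
a=cv2.imread('pics/scene0.png');b=cv2.imread('pics/t5.png');
d=cv2.absdiff(a,b).max(2)[160:250,215:330]
for r in d[::3,::2]: print(''.join('#' if x>40 else '.' for x in r))
"
```

```text
A [[256.0, 228.0], [255.0, 220.0], [253.0, 201.0]] [[199.0, 265.0], [196.0, 239.0], [189.0, 182.0]]
B [[287.0, 217.0], [287.0, 209.0], [286.0, 190.0]] [[292.0, 232.0], [290.0, 206.0], [287.0, 149.0]]
C [[276.0, 200.0], [276.0, 191.0], [274.0, 173.0]] [[259.0, 180.0], [257.0, 154.0], [252.0, 98.0]]
D [[249.0, 207.0], [247.0, 199.0], [245.0, 180.0]] [[176.0, 202.0], [172.0, 176.0], [165.0, 120.0]]
.............############...##############################
.............#############################################
.............#############################################
............################.....#########################
########......#.############......########################
##########......##############........#.....########.#....
###########################...#...........................
#############....######...................................
#############.............................................
#############....................######...................
##############..................######....................
.#.#######.......................###................
[... 368 characters left out ...]
.........#.........................................
.............##.#......##.................................
...........##...##........................................
............#....#####....................................
..............#...........................................
..........................................................
..........................................................
..........................................................
..........................................................
..........................................................
.......................................................###
...................................................#######
```

The projections match the picture, so B and C haven't moved. Taking cap B.

arm_command(rows=[[0,0,6,0,0,0],[0,0,14,0,0,0],[0,0,16,0,0,0],[0,0,16,0,0,0],[0,0,16,0,0,0],[0,0,15,0,0,0],[0,0,12,0,0,0],[0,0,8,0,0,0],[0,0,5,0,0,0],[0,0,0,0,0,0]])

```text
time: 22.35
tcp_pos: [0.491, -0.2441, 0.0947]
eef_rot: [[-0.985, -0.173, -0.001], [-0.173, 0.985, 0.0], [0.001, 0.0, -1.0]]
ft_force: [-0.4, 0.6, 0.6]
grip_width: 0.0686
grasp_force: 0.0
```

arm_command(rows=[[0,0,0,0,0,0],[0,0,0,0,0,0],[0,0,0,0,0,0],[0,0,0,0,0,0],[0,0,0,0,0,0],[0,0,0,0,0,0],[0,0,0,0,0,0],[0,0,0,0,0,0],[0,0,0,0,0,0],[0,0,0,0,0,0]], gripper=1.0)

```text
time: 23.35
tcp_pos: [0.4915, -0.2443, 0.0956]
eef_rot: [[-0.985, -0.174, 0.001], [-0.174, 0.985, -0.0], [-0.001, -0.0, -1.0]]
ft_force: [0.0, 0.7, 5.1]
grip_width: 0.0517
grasp_force: 30.0
```

arm_command(rows=[[0,0,-4,0,0,0],[0,0,-8,0,0,0],[0,0,-10,0,0,0],[0,0,-10,0,0,0],[0,0,-14,0,0,0],[0,0,-16,0,0,0],[0,0,-16,0,0,0],[0,0,-16,0,0,0],[0,0,-8,0,0,0],[0,0,-3,0,0,0]])

```text
time: 24.35
tcp_pos: [0.4916, -0.2444, 0.2015]
eef_rot: [[-0.985, -0.173, 0.002], [-0.173, 0.985, -0.001], [-0.002, -0.001, -1.0]]
ft_force: [-0.3, 0.1, -2.2]
grip_width: 0.0518
grasp_force: 30.0
```

```bash
python3 -c "
from h import *
st();go([.62,-.005,.195],100)"
```

```text
t 24.35 grasp [ 0.4916 -0.2444  0.1985] w 0.0518 gf 30.0 F [-0.3  0.1 -2.2] q7 127.3
 shift [-168.   213.5    3.6] rz -0.0 q7 127.3 tilt [ 0.0018 -0.0005] yaw 100.0
```

arm_command(rows=[[-6,8,0,0,0,0],[-15,19,0,0,0,0],[-21,27,0,0,0,0],[-24,30,0,0,0,0],[-24,30,0,0,0,0],[-24,30,0,0,0,0],[-21,27,0,0,0,0],[-17,22,0,0,0,0],[-11,14,0,0,0,0],[-5,6.5,0,0,0,0]])

```text
time: 25.35
tcp_pos: [0.6198, -0.0024, 0.1993]
eef_rot: [[-0.984, -0.176, -0.001], [-0.176, 0.984, 0.001], [0.001, 0.001, -1.0]]
ft_force: [-0.2, -1.1, -1.5]
grip_width: 0.0518
grasp_force: 30.0
```

arm_command(rows=[[0,0,8,0,0,0],[0,0,18,0,0,0],[0,0,22,0,0,0],[0,0,22,0,0,0],[0,0,22,0,0,0],[0,0,20,0,0,0],[0,0,16,0,0,0],[0,0,10,0,0,0],[0,0,6,0,0,0],[0,0,3,0,0,0]])

```text
time: 26.35
tcp_pos: [0.6193, -0.0057, 0.0529]
eef_rot: [[-0.985, -0.172, -0.0], [-0.172, 0.985, -0.0], [0.0, -0.0, -1.0]]
ft_force: [0.1, 0.1, -0.5]
grip_width: 0.052
grasp_force: 30.0
```

arm_command(rows=[[0,0,0,0,0,0],[0,0,0,0,0,0],[0,0,0,0,0,0],[0,0,0,0,0,0],[0,0,0,0,0,0],[0,0,0,0,0,0],[0,0,0,0,0,0],[0,0,0,0,0,0],[0,0,0,0,0,0],[0,0,0,0,0,0]], gripper=0.3)

```text
time: 27.35
tcp_pos: [0.6196, -0.0048, 0.0532]
eef_rot: [[-0.985, -0.173, -0.0], [-0.173, 0.985, 0.0], [0.0, 0.0, -1.0]]
ft_force: [-0.4, 0.2, 0.6]
grip_width: 0.0637
grasp_force: 0.0
```

arm_command(rows=[[0,0,-6,0,0,0],[0,0,-18,0,0,0],[0,0,-20,0,0,0],[0,0,-20,0,0,0],[0,0,-20,0,0,0],[0,0,-20,0,0,0],[0,0,-20,0,0,0],[0,0,-15,0,0,0],[0,0,-8,0,0,0],[0,0,-3,0,0,0]])

```text
time: 28.35
tcp_pos: [0.6199, -0.0048, 0.2042]
eef_rot: [[-0.985, -0.173, 0.001], [-0.173, 0.985, 0.0], [-0.001, -0.0, -1.0]]
ft_force: [0.4, -0.2, 0.4]
grip_width: 0.0642
grasp_force: 0.0
```

```bash
python3 -c "
from h import *
st();go([.4758,-.3381,.2],97)
cv2.imwrite('pics/t6s.png',cams.grab_frame('scene')[:,:,::-1])
cv2.imwrite('pics/s6c.png',crop(cv2.imread('pics/t6s.png'),190,140,200,190,3))"
```

```text
t 28.35 grasp [ 0.6199 -0.0048  0.2012] w 0.0642 gf 0.0 F [ 0.4 -0.2  0.4] q7 101.0
 shift [ 199.7 -303.2    1. ] rz 3.0 q7 101.0 tilt [0.0014 0.0002] yaw 100.0
```

View pics/s6c.png

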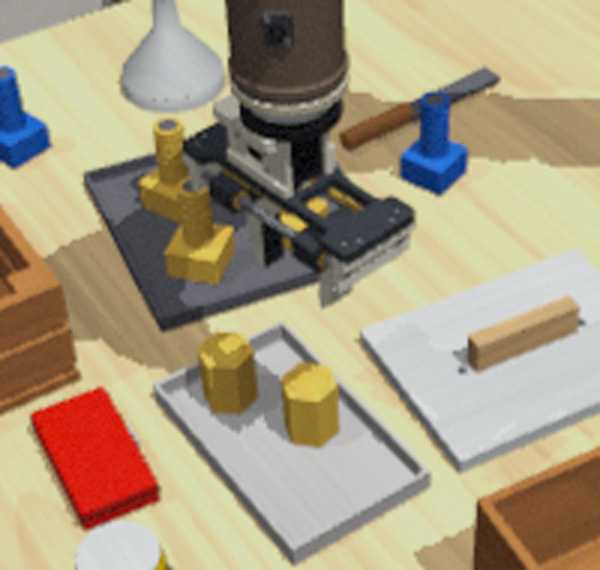

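Caps A at (230,370) and B at (312,400) stand in the tray. Going to cap C.

arm_command(rows=[[8,-12,0,0,0,0],[18,-27,0,0,0,0],[24,-37,0,0,0,0],[26,-39,0,0,0,0],[26,-39,0,0,0,0],[26,-39,0,0,0,0],[26,-39,0,0,0,0],[22,-34,0,0,0,0],[16,-25,0,0,0,0],[7.7,-12,0,0,0,0]], gripper=0.25)

```text
time: 29.4
tcp_pos: [0.4722, -0.3415, 0.2025]
eef_rot: [[-0.986, -0.168, -0.002], [-0.168, 0.986, -0.001], [0.002, -0.0, -1.0]]
ft_force: [-0.1, -0.6, -0.3]
grip_width: 0.0688
grasp_force: 0.0
```

arm_command(rows=[[0,0,0,0,0,3],[0,0,0,0,0,0],[0,0,0,0,0,0],[0,0,0,0,0,0],[0,0,0,0,0,0],[0,0,0,0,0,0],[0,0,0,0,0,0],[0,0,0,0,0,0],[0,0,0,0,0,0],[0,0,0,0,0,0]])

```text
time: 30.4
tcp_pos: [0.4755, -0.3379, 0.2032]
eef_rot: [[-0.993, -0.122, 0.0], [-0.122, 0.993, -0.0], [-0.0, -0.0, -1.0]]
ft_force: [0.3, 0.1, 0.7]
grip_width: 0.0692
grasp_force: 0.0
```

```bash
python3 -c "
from h import *
st();go([.4758,-.3381,.092],97)
cv2.imwrite('pics/t7s.png',cams.grab_frame('scene')[:,:,::-1])
a=cv2.imread('pics/t6s.png');b=cv2.imread('pics/t7s.png');z=cv2.imread('pics/scene0.png')
d=cv2.absdiff(z,b).max(2)[150:250,215:330]
for r in d[::3,::2]: print(''.join('#' if x>40 else '.' for x in r))
"
```

```text
t 30.4 grasp [ 0.4755 -0.3379  0.2002] w 0.0692 gf 0.0 F [0.3 0.1 0.7] q7 134.8
 shift [ -0.3  -0.2 108.2] rz -0.0 q7 134.8 tilt [ 0.0001 -0.    ] yaw 97.0
..............#####............#####......................
..............#######..........##################.........
..............######################################......
#########.....############################################
########.....#############################################
########....#####.....####################################
########.....####......###################################
########....######........#######....#####################
##########.....###.........####.......................#...
#################.........................................
#.###########.....#.......................................
......#######.....####....................................
...........##.......##............#####...................
.............#..................##....##..................
................................#..##.##..................
.....................#..........#......#..................

[... 361 characters left out ...]
......####......##.................................
............#....#.....#..................................
............#...######....................................
.............#............................................
..........................................................
..........................................................
..........................................................
..........................................................
..........................................................
.........................................................#
.....................................................#####
.................................................#########
```

C's foot area shows no difference from the start, so it hasn't moved. Taking cap C.

arm_command(rows=[[0,0,6,0,0,0],[0,0,14,0,0,0],[0,0,16,0,0,0],[0,0,16,0,0,0],[0,0,16,0,0,0],[0,0,15,0,0,0],[0,0,12,0,0,0],[0,0,8,0,0,0],[0,0,5,0,0,0],[0,0,0,0,0,0]])

```text
time: 31.45
tcp_pos: [0.4753, -0.3377, 0.0947]
eef_rot: [[-0.993, -0.122, -0.001], [-0.122, 0.993, 0.0], [0.001, 0.0, -1.0]]
ft_force: [-0.1, -0.3, 0.3]
grip_width: 0.0693
grasp_force: 0.0
```

arm_command(rows=[[0,0,0,0,0,0],[0,0,0,0,0,0],[0,0,0,0,0,0],[0,0,0,0,0,0],[0,0,0,0,0,0],[0,0,0,0,0,0],[0,0,0,0,0,0],[0,0,0,0,0,0],[0,0,0,0,0,0],[0,0,0,0,0,0]], gripper=1.0)

```text
time: 32.45
tcp_pos: [0.4757, -0.338, 0.0956]
eef_rot: [[-0.993, -0.122, 0.001], [-0.122, 0.993, -0.0], [-0.001, -0.0, -1.0]]
ft_force: [-0.2, 0.8, 6.6]
grip_width: 0.045
grasp_force: 29.0
```

arm_command(rows=[[0,0,-4,0,0,0],[0,0,-8,0,0,0],[0,0,-10,0,0,0],[0,0,-10,0,0,0],[0,0,-14,0,0,0],[0,0,-16,0,0,0],[0,0,-16,0,0,0],[0,0,-16,0,0,0],[0,0,-8,0,0,0],[0,0,-3,0,0,0]])

```text
time: 33.45
tcp_pos: [0.4759, -0.3382, 0.2016]
eef_rot: [[-0.993, -0.122, 0.002], [-0.122, 0.993, -0.001], [-0.002, -0.001, -1.0]]
ft_force: [0.3, 0.2, -1.3]
grip_width: 0.0447
grasp_force: 29.0
```

```bash
python3 -c "
from h import *
st();go([.665,.065,.195],97)"
```

```text
t 33.45 grasp [ 0.4759 -0.3382  0.1986] w 0.0447 gf 29.0 F [ 0.3  0.2 -1.3] q7 134.8
 shift [-236.7  377.2    3.6] rz -0.0 q7 134.8 tilt [ 0.0018 -0.0009] yaw 97.0
```

arm_command(rows=[[-5,8,0,0,0,0],[-12,20,0,0,0,0],[-18,29,0,0,0,0],[-20,32,0,0,0,0],[-20,32,0,0,0,0],[-20,32,0,0,0,0],[-20,32,0,0,0,0],[-20,32,0,0,0,0],[-20,32,0,0,0,0],[-20,32,0,0,0,0]])

```text
time: 34.45
tcp_pos: [0.6149, -0.0352, 0.1992]
eef_rot: [[-0.993, -0.122, -0.002], [-0.122, 0.993, 0.0], [0.002, 0.001, -1.0]]
ft_force: [0.7, -0.7, -0.4]
grip_width: 0.0452
grasp_force: 29.0
```

arm_command(rows=[[-20,32,0,0,0,0],[-18,28,0,0,0,0],[-14,20,0,0,0,0],[-7,12,0,0,0,0],[-2.7,4.2,0,0,0,0],[0,0,10,0,0,0],[0,0,15,0,0,0],[0,0,20,0,0,0],[0,0,15,0,0,0],[0,0,10,0,0,0]])

```text
time: 35.45
tcp_pos: [0.6633, 0.064, 0.128]
eef_rot: [[-0.993, -0.12, -0.003], [-0.12, 0.993, -0.001], [0.003, -0.0, -1.0]]
ft_force: [0.6, -0.1, -0.3]
grip_width: 0.0449
grasp_force: 29.0
```

```bash
python3 -c "
from h import *
st();go([.665,.065,.05],97)"
```

```text
t 35.45 grasp [0.6633 0.064  0.125 ] w 0.0449 gf 29.0 F [ 0.6 -0.1 -0.3] q7 93.5
 shift [-2.   0.9 75. ] rz -0.1 q7 93.5 tilt [-0.0026 -0.0008] yaw 96.9
```

arm_command(rows=[[0,0,12,0,0,0],[0,0,18,0,0,0],[0,0,18,0,0,0],[0,0,12,0,0,0],[0,0,8,0,0,0],[0,0,5,0,0,0],[0,0,2,0,0,0],[0,0,0,0,0,0],[0,0,0,0,0,0],[0,0,0,0,0,0]])

```text
time: 36.45
tcp_pos: [0.6649, 0.0654, 0.0558]
eef_rot: [[-0.993, -0.122, 0.001], [-0.122, 0.993, 0.0], [-0.001, 0.0, -1.0]]
ft_force: [-0.4, 0.1, -0.9]
grip_width: 0.0449
grasp_force: 29.0
```

arm_command(rows=[[0,0,0,0,0,0],[0,0,0,0,0,0],[0,0,0,0,0,0],[0,0,0,0,0,0],[0,0,0,0,0,0],[0,0,0,0,0,0],[0,0,0,0,0,0],[0,0,0,0,0,0],[0,0,0,0,0,0],[0,0,0,0,0,0]], gripper=0.35)

```text
time: 37.45
tcp_pos: [0.6645, 0.0653, 0.0552]
eef_rot: [[-0.993, -0.122, -0.0], [-0.122, 0.993, -0.0], [0.0, -0.0, -1.0]]
ft_force: [0.8, 0.2, -0.9]
grip_width: 0.0593
grasp_force: 0.0
```

arm_command(rows=[[0,0,-6,0,0,0],[0,0,-18,0,0,0],[0,0,-20,0,0,0],[0,0,-20,0,0,0],[0,0,-20,0,0,0],[0,0,-20,0,0,0],[0,0,-20,0,0,0],[0,0,-20,0,0,0],[0,0,-12,0,0,0],[0,0,-3,0,0,0]])

```text
time: 38.45
tcp_pos: [0.6652, 0.0653, 0.216]
eef_rot: [[-0.993, -0.122, 0.003], [-0.122, 0.993, 0.0], [-0.003, 0.0, -1.0]]
ft_force: [0.2, -0.5, -0.1]
grip_width: 0.0596
grasp_force: 0.0
```

```bash
python3 -c "
from h import *
st()
cv2.imwrite('pics/t8.png',cams.grab_frame('top')[:,:,::-1]);cv2.imwrite('pics/t8s.png',cams.grab_frame('scene')[:,:,::-1])
cv2.imwrite('pics/t8c.png',np.hstack([crop(cv2.imread('pics/t8.png'),365,180,120,120,4),crop(cv2.imread('pics/t8s.png'),210,170,160,240,2)]))"
```

```text
t 38.45 grasp [0.6653 0.0653 0.213 ] w 0.0596 gf 0.0 F [ 0.2 -0.5 -0.1] q7 92.7
```

View pics/t8c.png

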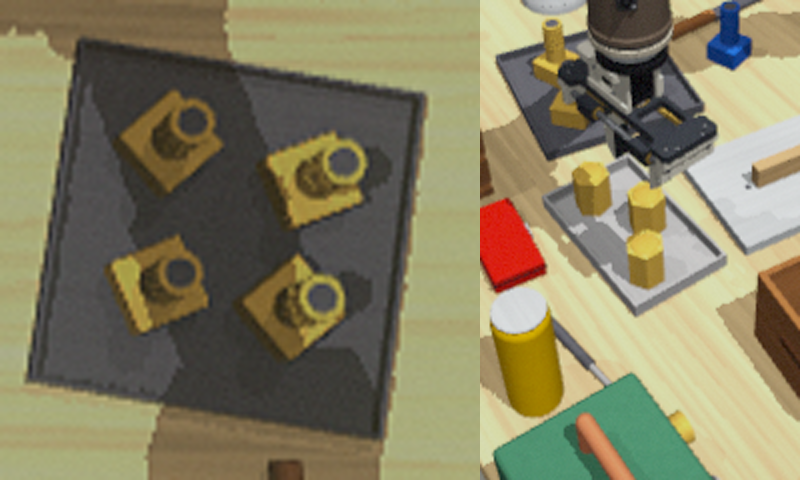

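All three caps (592,188), (646,207) and (645,258) stand in the bright tray, and all four adapters are bare. Tube mouths in the crop are A (192,125), D (346,164), B (182,272) and C (322,298).

```bash
cat >> h.py <<'E'
BC=np.array([.5024,.3094]);BY=-5.7
def slot(sx,sy):
    a=np.radians(BY);return BC+np.array([[np.cos(a),-np.sin(a)],[np.sin(a),np.cos(a)]])@[sx*.05,sy*.036]
E
python3 - <<'E'
from h import *
f=lambda p:(np.array(p)+.5)/4-.5+np.array([365,180])
T=dict(A=(192,125),B=(182,272),C=(322,298),D=(346,164))
E=dict(A=[(122,140),(178,90)],B=[(108,264),(178,236)],C=[(240,303),(296,256)],D=[(267,164),(335,133)])
for k in T:
    e=np.array([ray("top",f(p),.038) for p in E[k]]);d=e[1]-e[0]
    y=np.degrees(np.arctan2(d[1],d[0]));print(k,ray("top",f(T[k]),.104).round(4),"edge",np.linalg.norm(d).round(3),"footyaw",round((y+45)%90-45,1))
for s in [(1,1),(1,-1),(-1,1),(-1,-1)]:print(s,slot(*s).round(4))
E
```

```text
A [ 0.5909 -0.2529  0.104 ] edge 0.054 footyaw 42.2
B [ 0.4923 -0.2444  0.104 ] edge 0.053 footyaw 22.3
C [ 0.476  -0.3363  0.104 ] edge 0.052 footyaw 39.9
D [ 0.5656 -0.3548  0.104 ] edge 0.053 footyaw 25.0
(1, 1) [0.5557 0.3403]
(1, -1) [0.5486 0.2686]
(-1, 1) [0.4562 0.3502]
(-1, -1) [0.4491 0.2785]
```

```bash
python3 -c "
from h import *
go([.5909,-.2529,.213],42.2)"
```

```text
shift [ 111.8 -306.9   -1.8] rz 54.8 q7 92.7 tilt [0.0003 0.0001] yaw 97.0
```

arm_command(rows=[[4,-11,0,0,0,0],[9,-25,0,0,0,0],[13,-36,0,0,0,0],[14,-39,0,0,0,0],[14,-39,0,0,0,0],[14,-39,0,0,0,0],[14,-39,0,0,0,0],[14,-37,0,0,0,0],[11,-29,0,0,0,0],[4.8,-13,0,0,0,0]])

```text
time: 39.55
tcp_pos: [0.5882, -0.2579, 0.2133]
eef_rot: [[-0.993, -0.116, -0.002], [-0.116, 0.993, -0.002], [0.002, -0.001, -1.0]]
ft_force: [0.2, -0.3, -0.6]
grip_width: 0.0594
grasp_force: 0.0
```

arm_command(rows=[[0,0,0,0,0,4],[0,0,0,0,0,7],[0,0,0,0,0,8],[0,0,0,0,0,8],[0,0,0,0,0,8],[0,0,0,0,0,8],[0,0,0,0,0,7],[0,0,0,0,0,4.8],[0,0,0,0,0,0],[0,0,0,0,0,0]])

```text
time: 40.55
tcp_pos: [0.5908, -0.2524, 0.2136]
eef_rot: [[-0.674, 0.739, -0.001], [0.739, 0.674, 0.0], [0.001, -0.0, -1.0]]
ft_force: [0.2, -0.1, 1.5]
grip_width: 0.06
grasp_force: 0.0
```

```bash
cat >> h.py <<'E'
def same(a,b,n,z=(.004,.038)):
    """fraction of changed pixels in the foot area of adapter at n, scene camera, picture files a and b"""
    q=proj("scene",[[*n,.02]])[0].astype(int);d=cv2.absdiff(cv2.imread(a),cv2.imread(b)).max(2)[q[1]-6:q[1]+12,q[0]-12:q[0]+12]
    print("changed",round(float((d>45).mean()),2))
E
python3 -c "
from h import *
st();go([.5909,-.2529,.088],42.2)
cv2.imwrite('pics/t9s.png',cams.grab_frame('scene')[:,:,::-1])
for n in [(.5909,-.2529),(.4923,-.2444),(.476,-.3363),(.5656,-.3548)]: same('pics/t8s.png','pics/t9s.png',n);same('pics/t6s.png','pics/t9s.png',n)
"
```

```text
t 40.55 grasp [ 0.5908 -0.2524  0.2106] w 0.06 gf 0.0 F [ 0.2 -0.1  1.5] q7 74.7
 shift [ -0.6  -0.2 122.6] rz 0.2 q7 74.7 tilt [-0.0009  0.0004] yaw 42.4
changed 0.49
changed 0.09
changed 0.84
changed 0.68
changed 0.81
changed 0.87
changed 0.39
changed 0.29
```

arm_command(rows=[[0,0,6,0,0,0],[0,0,15,0,0,0],[0,0,19,0,0,0],[0,0,19,0,0,0],[0,0,19,0,0,0],[0,0,17,0,0,0],[0,0,14,0,0,0],[0,0,9,0,0,0],[0,0,4.6,0,0,0],[0,0,0,0,0,0]])

```text
time: 41.6
tcp_pos: [0.5907, -0.253, 0.0911]
eef_rot: [[-0.672, 0.741, -0.001], [0.741, 0.672, 0.0], [0.001, -0.0, -1.0]]
ft_force: [0.9, 0.3, 0.4]
grip_width: 0.0599
grasp_force: 0.0
```

arm_command(rows=[[0,0,0,0,0,0],[0,0,0,0,0,0],[0,0,0,0,0,0],[0,0,0,0,0,0],[0,0,0,0,0,0],[0,0,0,0,0,0],[0,0,0,0,0,0],[0,0,0,0,0,0],[0,0,0,0,0,0],[0,0,0,0,0,0]], gripper=1.0)

```text
time: 42.6
tcp_pos: [0.5913, -0.2529, 0.0919]
eef_rot: [[-0.672, 0.741, 0.001], [0.741, 0.672, 0.0], [-0.001, 0.001, -1.0]]
ft_force: [1.9, 1.6, 4.5]
grip_width: 0.0295
grasp_force: 30.0
```

arm_command(rows=[[0,0,-4,0,0,0],[0,0,-10,0,0,0],[0,0,-16,0,0,0],[0,0,-20,0,0,0],[0,0,-22,0,0,0],[0,0,-22,0,0,0],[0,0,-22,0,0,0],[0,0,-20,0,0,0],[0,0,-14,0,0,0],[0,0,-5,0,0,0]])

```text
time: 43.6
tcp_pos: [0.5912, -0.2535, 0.2488]
eef_rot: [[-0.671, 0.741, 0.002], [0.741, 0.671, -0.001], [-0.002, 0.001, -1.0]]
ft_force: [-0.0, -0.6, -5.6]
grip_width: 0.0294
grasp_force: 30.0
```

```bash
python3 -c "
from h import *
st();go([*slot(1,1),.243],-5.7)"
```

```text
t 43.6 grasp [ 0.5912 -0.2535  0.2458] w 0.0294 gf 30.0 F [-0.  -0.6 -5.6] q7 73.8
 shift [463.9 372.3   2.2] rz 47.9 q7 73.8 tilt [ 0.0024 -0.0008] yaw 42.2
```

arm_command(rows=[[8,6.4,0,0,0,0],[16,13,0,0,0,0],[24,19,0,0,0,0],[28,22.5,0,0,0,0],[28,22.5,0,0,0,0],[28,22.5,0,0,0,0],[28,22.5,0,0,0,0],[28,22.5,0,0,0,0],[28,22.5,0,0,0,0],[28,22.5,0,0,0,0]])

```text
time: 44.6
tcp_pos: [0.5708, 0.0616, 0.2455]
eef_rot: [[-0.672, 0.74, -0.002], [0.74, 0.672, -0.0], [0.001, -0.002, -1.0]]
ft_force: [1.1, -0.5, -5.3]
grip_width: 0.0293
grasp_force: 30.0
```

arm_command(rows=[[28,22.5,0,0,0,0],[28,22.5,0,0,0,0],[28,22.5,0,0,0,0],[28,22.5,0,0,0,0],[28,22.5,0,0,0,0],[28,22.5,0,0,0,0],[24,19,0,0,0,0],[17,14,0,0,0,0],[8,6.4,0,0,0,0],[2.9,2,0,0,0,0]])

```text
time: 45.6
tcp_pos: [0.5547, 0.3413, 0.2459]
eef_rot: [[-0.672, 0.74, -0.001], [0.74, 0.672, -0.001], [-0.0, -0.001, -1.0]]
ft_force: [0.3, 0.4, -5.8]
grip_width: 0.0295
grasp_force: 30.0
```

arm_command(rows=[[0,0,0,0,0,4],[0,0,0,0,0,7],[0,0,0,0,0,8],[0,0,0,0,0,8],[0,0,0,0,0,8],[0,0,0,0,0,7],[0,0,0,0,0,5.9],[0,0,0,0,0,0],[0,0,0,0,0,0],[0,0,0,0,0,0]])

```text
time: 46.6
tcp_pos: [0.5554, 0.3399, 0.2467]
eef_rot: [[0.098, 0.995, -0.0], [0.995, -0.098, -0.0], [-0.0, -0.0, -1.0]]
ft_force: [0.7, 0.7, -6.4]
grip_width: 0.0296
grasp_force: 30.0
```

```bash
python3 -c "
from h import *
st();go([*slot(1,1),.0955],-5.7)"
```

```text
t 46.6 grasp [0.5554 0.3399 0.2437] w 0.0296 gf 30.0 F [ 0.7  0.7 -6.4] q7 -25.7
 shift [  0.4   0.3 148.2] rz 0.1 q7 -25.7 tilt [-0.     -0.0001] yaw -5.6
```

arm_command(rows=[[0,0,8,0,0,0],[0,0,18,0,0,0],[0,0,22,0,0,0],[0,0,22,0,0,0],[0,0,22,0,0,0],[0,0,20,0,0,0],[0,0,16,0,0,0],[0,0,11,0,0,0],[0,0,6,0,0,0],[0,0,3,0,0,0]])

```text
time: 47.6
tcp_pos: [0.5553, 0.3407, 0.0984]
eef_rot: [[0.099, 0.995, 0.0], [0.995, -0.099, -0.0], [-0.0, 0.0, -1.0]]
ft_force: [0.3, -0.0, -5.2]
grip_width: 0.0296
grasp_force: 30.0
```

arm_command(rows=[[0,0,0.5,0,0,0],[0,0,0,0,0,0],[0,0,0,0,0,0],[0,0,0,0,0,0],[0,0,0,0,0,0],[0,0,0,0,0,0],[0,0,0,0,0,0],[0,0,0,0,0,0],[0,0,0,0,0,0],[0,0,0,0,0,0]], gripper=0.5)

```text
time: 48.6
tcp_pos: [0.5552, 0.3407, 0.0981]
eef_rot: [[0.1, 0.995, -0.0], [0.995, -0.1, -0.0], [-0.0, -0.0, -1.0]]
ft_force: [0.1, 0.1, -0.1]
grip_width: 0.0459
grasp_force: 0.0
```

arm_command(rows=[[0,0,-6,0,0,0],[0,0,-14,0,0,0],[0,0,-18,0,0,0],[0,0,-20,0,0,0],[0,0,-20,0,0,0],[0,0,-18,0,0,0],[0,0,-14,0,0,0],[0,0,-9,0,0,0],[0,0,-3,0,0,0],[0,0,0,0,0,0]])

```text
time: 49.6
tcp_pos: [0.5552, 0.3408, 0.2202]
eef_rot: [[0.099, 0.995, 0.0], [0.995, -0.099, 0.0], [0.0, 0.0, -1.0]]
ft_force: [-0.1, 1.3, 0.7]
grip_width: 0.0459
grasp_force: 0.0
```

```bash
python3 -c "
from h import *
st();go([.4923,-.2444,.22],22.3)
a=cv2.imread('pics/t8.png')
cv2.imwrite('pics/t10.png',cams.grab_frame('top')[:,:,::-1]);b=cv2.imread('pics/t10.png')
d=cv2.absdiff(a,b).max(2)[180:300:3,365:485:2]
for r in d: print(''.join('#' if x>45 else '.' for x in r))
cv2.imwrite('pics/t10c.png',np.hstack([crop(b,365,180,110,120,4),crop(b,155,185,90,120,4)]))"
```

```text
t 49.6 grasp [0.5552 0.3408 0.2172] w 0.0459 gf 0.0 F [-0.1  1.3  0.7] q7 -25.1
 shift [-588.5   -4.4   -2.9] rz -28.0 q7 -25.1 tilt [0.0001 0.0002] yaw -5.7
#####.#...#.########..#######...............................
###.###...##......#.........................................
.##........##.##..##.####.#.................................
......##.#.....##.#.#..#..#.#...............................
.......###.............######...............................
............................................................
............................................................
............................................................
.....................##.....................................
...................####.....................................
..................##......#.................................
................###..##...#.................................
.................#....#..###................................
........................##..................................
..................#....##...................................
...........................
[... 797 characters left out ...]
#..#....#....................
...........................####...#..##.....................
............................###..#######....................
#............................###.##.##......................
##............................######........................
##.............................###..........................
###.................###.....................................
###.....................#.#######...........................
####...............#####.#.....##########...................
####...............#.........#..#..##...#.#####.............
#####................#..#..#.####.......###.##.#............
#####.####.........#..############.#...####.#.##............
```

View pics/t10c.png

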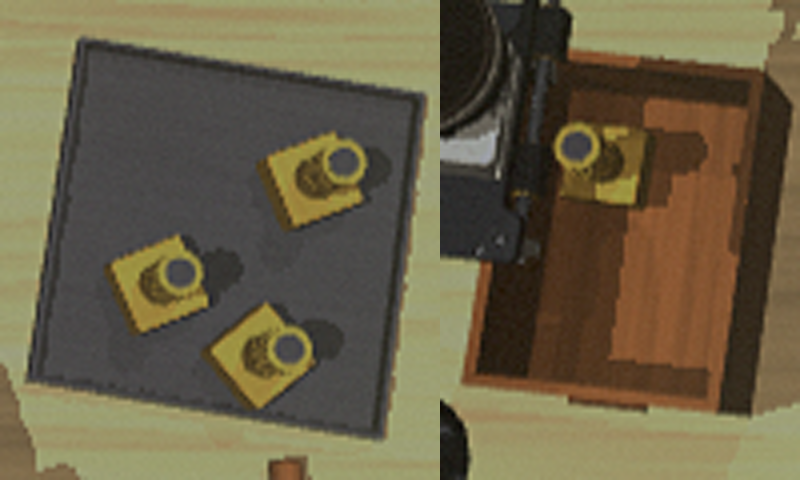

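Adapter A stands in the bin. C was knocked: its tube is now at (290,350) in the crop. B at (182,272) and D at (346,164) are unchanged. Measuring C again, then going for B.

```bash
python3 -c "
from h import *
f=lambda p:(np.array(p)+.5)/4-.5+np.array([365,180])
for k,t,e in (('C',(290,350),[(204,352),(264,304)]),('D',(345,164),[(260,162),(335,133)]),('B',(181,272),[(106,265),(181,236)])):
    X=np.array([ray('top',f(p),.038) for p in e]);d=X[1]-X[0];y=np.degrees(np.arctan2(d[1],d[0]))
    print(k,ray('top',f(t),.104).round(4),np.linalg.norm(d).round(3),round((y+45)%90-45,1))
"
```

```text
C [ 0.4416 -0.3143  0.104 ] 0.054 38.5
D [ 0.5656 -0.3541  0.104 ] 0.057 21.7
B [ 0.4923 -0.2437  0.104 ] 0.057 21.7
```

arm_command(rows=[[-8,0,0,0,0,0],[-18,0,0,0,0,0],[-28,0,0,0,0,0],[-35,-0.4,0,0,0,0],[-35,-0.4,0,0,0,0],[-35,-0.4,0,0,0,0],[-35,-0.4,0,0,0,0],[-35,-0.4,0,0,0,0],[-35,-0.4,0,0,0,0],[-35,-0.4,0,0,0,0]], gripper=0.42)

```text
time: 50.65
tcp_pos: [0.5213, 0.0405, 0.2199]
eef_rot: [[0.101, 0.995, -0.001], [0.995, -0.101, -0.0], [-0.0, -0.001, -1.0]]
ft_force: [-0.1, 0.3, -0.3]
grip_width: 0.0531
grasp_force: 0.0
```

arm_command(rows=[[-35,-0.4,0,0,0,0],[-35,-0.4,0,0,0,0],[-35,-0.4,0,0,0,0],[-35,-0.4,0,0,0,0],[-35,0,0,0,0,0],[-35,0,0,0,0,0],[-33,0,0,0,0,0],[-26,0,0,0,0,0],[-15,0,0,0,0,0],[-5.5,0,0,0,0,0]])

```text
time: 51.65
tcp_pos: [0.4901, -0.2472, 0.22]
eef_rot: [[0.104, 0.995, -0.001], [0.995, -0.104, -0.001], [-0.001, -0.001, -1.0]]
ft_force: [-0.3, -0.2, -1.2]
grip_width: 0.0531
grasp_force: 0.0
```

arm_command(rows=[[0,0,0,0,0,-4],[0,0,0,0,0,-7],[0,0,0,0,0,-8],[0,0,0,0,0,-6],[0,0,0,0,0,-3],[0,0,0,0,0,0],[0,0,0,0,0,0],[0,0,0,0,0,0],[0,0,0,0,0,0],[0,0,0,0,0,0]])

```text
time: 52.65
tcp_pos: [0.4922, -0.2443, 0.2201]
eef_rot: [[-0.379, 0.925, -0.0], [0.925, 0.379, 0.0], [0.0, -0.0, -1.0]]
ft_force: [-0.2, 0.6, 0.8]
grip_width: 0.0533
grasp_force: 0.0
```

```bash
python3 -c "
from h import *
st();go([.4923,-.2444,.088],22.3)"
```

```text
t 52.65 grasp [ 0.4922 -0.2443  0.2171] w 0.0533 gf 0.0 F [-0.2  0.6  0.8] q7 57.5
 shift [ -0.2   0.  129.1] rz -0.0 q7 57.5 tilt [-0.0001  0.    ] yaw 22.3
```

arm_command(rows=[[0,0,7,0,0,0],[0,0,16,0,0,0],[0,0,20,0,0,0],[0,0,20,0,0,0],[0,0,20,0,0,0],[0,0,18,0,0,0],[0,0,14,0,0,0],[0,0,9,0,0,0],[0,0,5,0,0,0],[0,0,0,0,0,0]])

```text
time: 53.65
tcp_pos: [0.4921, -0.2444, 0.0908]
eef_rot: [[-0.379, 0.925, -0.001], [0.925, 0.379, 0.0], [0.0, -0.0, -1.0]]
ft_force: [0.1, 0.1, 0.4]
grip_width: 0.0533
grasp_force: 0.0
```

arm_command(rows=[[0,0,0,0,0,0],[0,0,0,0,0,0],[0,0,0,0,0,0],[0,0,0,0,0,0],[0,0,0,0,0,0],[0,0,0,0,0,0],[0,0,0,0,0,0],[0,0,0,0,0,0],[0,0,0,0,0,0],[0,0,0,0,0,0]], gripper=1.0)

```text
time: 54.65
tcp_pos: [0.4923, -0.2446, 0.0914]
eef_rot: [[-0.379, 0.925, 0.0], [0.925, 0.379, -0.0], [-0.0, 0.0, -1.0]]
ft_force: [-1.7, 0.2, 6.6]
grip_width: 0.0295
grasp_force: 30.0
```

arm_command(rows=[[0,0,-4,0,0,0],[0,0,-10,0,0,0],[0,0,-16,0,0,0],[0,0,-20,0,0,0],[0,0,-22,0,0,0],[0,0,-22,0,0,0],[0,0,-22,0,0,0],[0,0,-20,0,0,0],[0,0,-14,0,0,0],[0,0,-5,0,0,0]])

```text
time: 55.65
tcp_pos: [0.4926, -0.2445, 0.2478]
eef_rot: [[-0.379, 0.925, 0.002], [0.925, 0.379, -0.0], [-0.001, 0.002, -1.0]]
ft_force: [0.1, 0.2, -5.7]
grip_width: 0.0295
grasp_force: 30.0
```

```bash
python3 -c "
from h import *
st();go([*slot(1,-1),.243],-5.7)"
```

```text
t 55.65 grasp [ 0.4926 -0.2445  0.2448] w 0.0295 gf 30.0 F [ 0.1  0.2 -5.7] q7 56.5
 shift [453.6 246.4   1.7] rz 28.0 q7 56.5 tilt [ 0.0019 -0.0004] yaw 22.3
```

arm_command(rows=[[9,4.9,0,0,0,0],[18,9.8,0,0,0,0],[26,14.1,0,0,0,0],[30,16.3,0,0,0,0],[30,16.3,0,0,0,0],[30,16.3,0,0,0,0],[30,16.3,0,0,0,0],[30,16.3,0,0,0,0],[30,16.3,0,0,0,0],[30,16.3,0,0,0,0]])

```text
time: 56.65
tcp_pos: [0.5236, 0.0554, 0.2451]
eef_rot: [[-0.38, 0.925, -0.002], [0.925, 0.38, -0.0], [0.001, -0.002, -1.0]]
ft_force: [0.0, 0.5, -6.2]
grip_width: 0.0294
grasp_force: 30.0
```

arm_command(rows=[[30,16.3,0,0,0,0],[30,16.3,0,0,0,0],[30,16.3,0,0,0,0],[30,16.3,0,0,0,0],[28,15.2,0,0,0,0],[22,12,0,0,0,0],[13,7,0,0,0,0],[6,3.3,0,0,0,0],[1.6,0.8,0,0,0,0],[0,0,0,0,0,0]])

```text
time: 57.65
tcp_pos: [0.5483, 0.2674, 0.246]
eef_rot: [[-0.378, 0.926, -0.0], [0.926, 0.378, -0.001], [-0.001, -0.001, -1.0]]
ft_force: [0.6, 0.0, -5.5]
grip_width: 0.0294
grasp_force: 30.0
```

arm_command(rows=[[0,0,0,0,0,4],[0,0,0,0,0,7],[0,0,0,0,0,8],[0,0,0,0,0,6],[0,0,0,0,0,3],[0,0,0,0,0,0],[0,0,0,0,0,0],[0,0,0,0,0,0],[0,0,0,0,0,0],[0,0,0,0,0,0]])

```text
time: 58.65
tcp_pos: [0.5482, 0.2686, 0.2462]
eef_rot: [[0.099, 0.995, -0.0], [0.995, -0.099, 0.0], [0.0, -0.0, -1.0]]
ft_force: [0.4, -0.2, -6.3]
grip_width: 0.0293
grasp_force: 30.0
```

```bash
python3 -c "
from h import *
st();go([*slot(1,-1),.0955],-5.7)"
```

```text
t 58.65 grasp [0.5482 0.2686 0.2432] w 0.0293 gf 30.0 F [ 0.4 -0.2 -6.3] q7 -22.7
 shift [ -0.    0.4 147.7] rz 0.0 q7 -22.7 tilt [-0.      0.0001] yaw -5.7
```

arm_command(rows=[[0,0,8,0,0,0],[0,0,18,0,0,0],[0,0,22,0,0,0],[0,0,22,0,0,0],[0,0,22,0,0,0],[0,0,20,0,0,0],[0,0,16,0,0,0],[0,0,11,0,0,0],[0,0,6,0,0,0],[0,0,3,0,0,0]])

```text
time: 59.65
tcp_pos: [0.5482, 0.2687, 0.0977]
eef_rot: [[0.099, 0.995, -0.0], [0.995, -0.099, -0.0], [-0.0, -0.0, -1.0]]
ft_force: [-0.8, 0.1, -4.7]
grip_width: 0.0297
grasp_force: 30.0
```

arm_command(rows=[[0,0,0.5,0,0,0],[0,0,0,0,0,0],[0,0,0,0,0,0],[0,0,0,0,0,0],[0,0,0,0,0,0],[0,0,0,0,0,0],[0,0,0,0,0,0],[0,0,0,0,0,0],[0,0,0,0,0,0],[0,0,0,0,0,0]], gripper=0.5)

```text
time: 60.65
tcp_pos: [0.5482, 0.2688, 0.0976]
eef_rot: [[0.099, 0.995, 0.0], [0.995, -0.099, -0.0], [-0.0, 0.0, -1.0]]
ft_force: [0.9, 0.5, -0.7]
grip_width: 0.0457
grasp_force: 0.0
```

arm_command(rows=[[0,0,-6,0,0,0],[0,0,-14,0,0,0],[0,0,-18,0,0,0],[0,0,-20,0,0,0],[0,0,-20,0,0,0],[0,0,-18,0,0,0],[0,0,-14,0,0,0],[0,0,-9,0,0,0],[0,0,-3,0,0,0],[0,0,0,0,0,0]])

```text
time: 61.65
tcp_pos: [0.5482, 0.2688, 0.2198]
eef_rot: [[0.099, 0.995, 0.0], [0.995, -0.099, 0.0], [0.0, 0.0, -1.0]]
ft_force: [-0.8, 0.2, 0.1]
grip_width: 0.0455
grasp_force: 0.0
```

```bash
python3 -c "
from h import *
st();go([.4416,-.3143,.22],38.5)
a=cv2.imread('pics/t10.png')
cv2.imwrite('pics/t11.png',cams.grab_frame('top')[:,:,::-1]);b=cv2.imread('pics/t11.png')
d=cv2.absdiff(a,b).max(2)[190:300:3,365:485:2]
for r in d: print(''.join('#' if x>45 else '.' for x in r))"
```

```text
t 61.65 grasp [0.5482 0.2688 0.2168] w 0.0455 gf 0.0 F [-0.8  0.2  0.1] q7 -21.9
 shift [-590.8  -48.1   -3.4] rz -44.2 q7 -21.9 tilt [0.0001 0.0002] yaw -5.7
............................................................
............................................................
............................................................
............................................................
............................................................
............................................................
............................................................
............................................................
............................................................
............................................................
............................................................
............................................................
............................................................
............................................................
............................................................
#.........................
[... 615 characters left out ...]
.............................
............................................................
.###........................................................
..#.........................................................
..######....................................................
...##########...............................................
...###########..............................................
....########.##.............................................
....###.#######.............................................
.....##########.............................................
.....##..#######............................................
..........######.####.......................................
```

Only B disappeared and C and D haven't moved. Going for C.

arm_command(rows=[[-8,-0.6,0,0,0,0],[-18,-1.5,0,0,0,0],[-28,-2.3,0,0,0,0],[-35,-2.8,0,0,0,0],[-35,-2.8,0,0,0,0],[-35,-2.8,0,0,0,0],[-35,-2.8,0,0,0,0],[-35,-2.9,0,0,0,0],[-35,-2.9,0,0,0,0],[-35,-2.9,0,0,0,0]], gripper=0.42)

```text
time: 62.7
tcp_pos: [0.4926, -0.0291, 0.2194]
eef_rot: [[0.101, 0.995, -0.001], [0.995, -0.101, 0.0], [-0.0, -0.001, -1.0]]
ft_force: [1.1, 0.6, -0.5]
grip_width: 0.053
grasp_force: 0.0
```

arm_command(rows=[[-35,-2.9,0,0,0,0],[-35,-2.9,0,0,0,0],[-35,-2.9,0,0,0,0],[-35,-2.9,0,0,0,0],[-35,-2.9,0,0,0,0],[-35,-2.9,0,0,0,0],[-33,-2.7,0,0,0,0],[-26,-2.1,0,0,0,0],[-16,-1.3,0,0,0,0],[-6.8,-0.3,0,0,0,0]])

```text
time: 63.7
tcp_pos: [0.4391, -0.3168, 0.2194]
eef_rot: [[0.104, 0.995, -0.001], [0.995, -0.104, -0.0], [-0.001, -0.001, -1.0]]
ft_force: [0.8, 1.2, -0.4]
grip_width: 0.0532
grasp_force: 0.0
```

arm_command(rows=[[0,0,0,0,0,-4],[0,0,0,0,0,-7],[0,0,0,0,0,-8],[0,0,0,0,0,-8],[0,0,0,0,0,-8],[0,0,0,0,0,-6.2],[0,0,0,0,0,-3],[0,0,0,0,0,0],[0,0,0,0,0,0],[0,0,0,0,0,0]])

```text
time: 64.7
tcp_pos: [0.4413, -0.3141, 0.2195]
eef_rot: [[-0.621, 0.784, -0.0], [0.784, 0.621, 0.0], [0.0, -0.0, -1.0]]
ft_force: [0.0, -0.7, -0.5]
grip_width: 0.0532
grasp_force: 0.0
```

```bash
python3 -c "
from h import *
st();go([.4416,-.3143,.088],38.5)"
```

```text
t 64.7 grasp [ 0.4413 -0.3141  0.2165] w 0.0532 gf 0.0 F [ 0.  -0.7 -0.5] q7 80.3
 shift [-4.000e-01  1.000e-01  1.285e+02] rz -0.1 q7 80.3 tilt [-0.0002  0.0002] yaw 38.4
```

arm_command(rows=[[0,0,7,0,0,0],[0,0,16,0,0,0],[0,0,20,0,0,0],[0,0,20,0,0,0],[0,0,20,0,0,0],[0,0,18,0,0,0],[0,0,14,0,0,0],[0,0,9,0,0,0],[0,0,4.5,0,0,0],[0,0,0,0,0,0]])

```text
time: 65.7
tcp_pos: [0.4414, -0.3143, 0.0908]
eef_rot: [[-0.622, 0.783, -0.0], [0.783, 0.622, 0.0], [0.0, -0.0, -1.0]]
ft_force: [0.7, 0.3, -0.2]
grip_width: 0.0532
grasp_force: 0.0
```

arm_command(rows=[[0,0,0,0,0,0],[0,0,0,0,0,0],[0,0,0,0,0,0],[0,0,0,0,0,0],[0,0,0,0,0,0],[0,0,0,0,0,0],[0,0,0,0,0,0],[0,0,0,0,0,0],[0,0,0,0,0,0],[0,0,0,0,0,0]], gripper=1.0)

```text
time: 66.7
tcp_pos: [0.4418, -0.3145, 0.0916]
eef_rot: [[-0.622, 0.783, 0.001], [0.783, 0.622, -0.0], [-0.001, 0.0, -1.0]]
ft_force: [-1.0, 0.3, 5.9]
grip_width: 0.0292
grasp_force: 30.0
```

arm_command(rows=[[0,0,-4,0,0,0],[0,0,-10,0,0,0],[0,0,-16,0,0,0],[0,0,-20,0,0,0],[0,0,-22,0,0,0],[0,0,-22,0,0,0],[0,0,-22,0,0,0],[0,0,-20,0,0,0],[0,0,-14,0,0,0],[0,0,-5,0,0,0]])

```text
time: 67.7
tcp_pos: [0.4414, -0.3145, 0.2477]
eef_rot: [[-0.622, 0.783, 0.001], [0.783, 0.622, -0.0], [-0.001, 0.001, -1.0]]
ft_force: [0.6, -1.1, -7.0]
grip_width: 0.0291
grasp_force: 30.0
```

```bash
python3 -c "
from h import *
st();go([*slot(-1,1),.243],-5.7)"
```

```text
t 67.7 grasp [ 0.4414 -0.3145  0.2447] w 0.0291 gf 30.0 F [ 0.6 -1.1 -7. ] q7 79.5
 shift [511.2 425.1   1.4] rz 44.2 q7 79.5 tilt [ 0.0012 -0.0005] yaw 38.5
```

arm_command(rows=[[8,6.7,0,0,0,0],[16,13.3,0,0,0,0],[24,20,0,0,0,0],[27,22.45,0,0,0,0],[27,22.45,0,0,0,0],[27,22.45,0,0,0,0],[27,22.45,0,0,0,0],[27,22.45,0,0,0,0],[27,22.45,0,0,0,0],[27,22.45,0,0,0,0]])

```text
time: 68.7
tcp_pos: [0.4469, -0.0041, 0.2452]
eef_rot: [[-0.623, 0.782, -0.002], [0.782, 0.623, -0.0], [0.001, -0.002, -1.0]]
ft_force: [0.1, -0.7, -6.1]
grip_width: 0.0295
grasp_force: 30.0
```

arm_command(rows=[[27,22.45,0,0,0,0],[27,22.45,0,0,0,0],[27,22.45,0,0,0,0],[27,22.45,0,0,0,0],[27,22.45,0,0,0,0],[27,22.45,0,0,0,0],[27,22.45,0,0,0,0],[27,22.45,0,0,0,0],[24,20,0,0,0,0],[17,14.1,0,0,0,0]])

```text
time: 69.7
tcp_pos: [0.4536, 0.3306, 0.2446]
eef_rot: [[-0.624, 0.781, -0.002], [0.781, 0.624, -0.001], [0.001, -0.002, -1.0]]
ft_force: [0.3, -0.6, -6.1]
grip_width: 0.0296
grasp_force: 30.0
```

arm_command(rows=[[11,9,0,0,0,0],[5,4.2,0,0,0,0],[1.2,0.9,0,0,0,0],[0,0,0,0,0,4],[0,0,0,0,0,8],[0,0,0,0,0,8],[0,0,0,0,0,8],[0,0,0,0,0,8],[0,0,0,0,0,5],[0,0,0,0,0,3.2]])

```text
time: 70.7
tcp_pos: [0.4562, 0.3485, 0.2462]
eef_rot: [[0.105, 0.994, -0.0], [0.994, -0.105, -0.001], [-0.001, -0.0, -1.0]]
ft_force: [-0.1, -0.2, -4.9]
grip_width: 0.0295
grasp_force: 30.0
```

```bash
python3 -c "
from h import *
st();go([*slot(-1,1),.0955],-5.7)"
```

```text
t 70.7 grasp [0.4562 0.3485 0.2432] w 0.0295 gf 30.0 F [-0.1 -0.2 -4.9] q7 -41.2
 shift [  1.8  -0.2 147.7] rz -0.3 q7 -41.2 tilt [-0.0002 -0.0007] yaw -6.0
```

arm_command(rows=[[0,0,8,0,0,0],[0,0,18,0,0,0],[0,0,22,0,0,0],[0,0,22,0,0,0],[0,0,22,0,0,0],[0,0,20,0,0,0],[0,0,16,0,0,0],[0,0,11,0,0,0],[0,0,6,0,0,0],[0,0,3,0,0,0]])

```text
time: 71.7
tcp_pos: [0.4561, 0.3499, 0.0978]
eef_rot: [[0.099, 0.995, -0.0], [0.995, -0.099, -0.0], [-0.0, -0.0, -1.0]]
ft_force: [-0.8, -0.7, -5.8]
grip_width: 0.0292
grasp_force: 30.0
```

arm_command(rows=[[0,0,0.5,0,0,0],[0,0,0,0,0,0],[0,0,0,0,0,0],[0,0,0,0,0,0],[0,0,0,0,0,0],[0,0,0,0,0,0],[0,0,0,0,0,0],[0,0,0,0,0,0],[0,0,0,0,0,0],[0,0,0,0,0,0]], gripper=0.5)

```text
time: 72.7
tcp_pos: [0.456, 0.3503, 0.0976]
eef_rot: [[0.1, 0.995, -0.0], [0.995, -0.1, -0.0], [-0.0, -0.0, -1.0]]
ft_force: [-0.1, -0.0, -0.1]
grip_width: 0.0459
grasp_force: 0.0
```

arm_command(rows=[[0,0,-6,0,0,0],[0,0,-14,0,0,0],[0,0,-18,0,0,0],[0,0,-20,0,0,0],[0,0,-20,0,0,0],[0,0,-18,0,0,0],[0,0,-14,0,0,0],[0,0,-9,0,0,0],[0,0,-3,0,0,0],[0,0,0,0,0,0]])

```text
time: 73.7
tcp_pos: [0.4561, 0.3504, 0.2201]
eef_rot: [[0.099, 0.995, 0.0], [0.995, -0.099, 0.001], [0.001, 0.0, -1.0]]
ft_force: [-0.1, 0.9, -0.2]
grip_width: 0.0463
grasp_force: 0.0
```

```bash
python3 -c "
from h import *
st();go([.5656,-.3545,.22],23.5)
a=cv2.imread('pics/t11.png')
cv2.imwrite('pics/t12.png',cams.grab_frame('top')[:,:,::-1]);b=cv2.imread('pics/t12.png')
d=cv2.absdiff(a,b).max(2)[190:300:3,365:485:2]
print((d[:17,20:]>45).mean())"
```

```text
t 73.7 grasp [0.4561 0.3504 0.2171] w 0.0463 gf 0.0 F [-0.1  0.9 -0.2] q7 -40.5
 shift [-690.5  179.1   -3.3] rz -29.2 q7 -40.5 tilt [0.0004 0.0005] yaw -5.7
0.0
```

arm_command(rows=[[-10,2.6,0,0,0,0],[-20,5.2,0,0,0,0],[-30,7.8,0,0,0,0],[-34,8.82,0,0,0,0],[-34,8.82,0,0,0,0],[-34,8.82,0,0,0,0],[-34,8.82,0,0,0,0],[-34,8.82,0,0,0,0],[-34,8.82,0,0,0,0],[-34,8.82,0,0,0,0]], gripper=0.42)

```text
time: 74.75
tcp_pos: [0.5027, 0.0438, 0.2191]
eef_rot: [[0.1, 0.995, -0.001], [0.995, -0.1, -0.0], [-0.0, -0.001, -1.0]]
ft_force: [0.9, -0.2, 0.8]
grip_width: 0.0535
grasp_force: 0.0
```

arm_command(rows=[[-34,8.82,0,0,0,0],[-34,8.82,0,0,0,0],[-34,8.82,0,0,0,0],[-34,8.82,0,0,0,0],[-34,8.82,0,0,0,0],[-34,8.82,0,0,0,0],[-34,8.82,0,0,0,0],[-34,8.82,0,0,0,0],[-34,8.82,0,0,0,0],[-30,7.8,0,0,0,0]])

```text
time: 75.75
tcp_pos: [0.5555, -0.2994, 0.2189]
eef_rot: [[0.101, 0.995, -0.001], [0.995, -0.101, -0.0], [-0.0, -0.001, -1.0]]
ft_force: [0.2, -0.4, -0.0]
grip_width: 0.0532
grasp_force: 0.0
```

arm_command(rows=[[-26,6.7,0,0,0,0],[-17,4.4,0,0,0,0],[-9,2.4,0,0,0,0],[-4.5,1.1,0,0,0,0],[0,0,0,0,0,-4],[0,0,0,0,0,-8],[0,0,0,0,0,-8],[0,0,0,0,0,-6],[0,0,0,0,0,-3.2],[0,0,0,0,0,0]])

```text
time: 76.75
tcp_pos: [0.5655, -0.3536, 0.2195]
eef_rot: [[-0.4, 0.916, -0.0], [0.916, 0.4, 0.001], [0.001, 0.0, -1.0]]
ft_force: [-0.7, -0.4, -0.4]
grip_width: 0.0531
grasp_force: 0.0
```

```bash
python3 -c "
from h import *
st();go([.5656,-.3545,.088],23.5)"
```

```text
t 76.75 grasp [ 0.5655 -0.3536  0.2165] w 0.0531 gf 0.0 F [-0.7 -0.4 -0.4] q7 61.5
 shift [ -1.   -0.3 128.5] rz 0.1 q7 61.5 tilt [-0.0001  0.0009] yaw 23.6
```

arm_command(rows=[[0,0,7,0,0,0],[0,0,16,0,0,0],[0,0,20,0,0,0],[0,0,20,0,0,0],[0,0,20,0,0,0],[0,0,18,0,0,0],[0,0,14,0,0,0],[0,0,9,0,0,0],[0,0,4.5,0,0,0],[0,0,0,0,0,0]])

```text
time: 77.75
tcp_pos: [0.5654, -0.3545, 0.0908]
eef_rot: [[-0.398, 0.917, -0.0], [0.917, 0.398, 0.0], [0.0, -0.0, -1.0]]
ft_force: [0.1, 0.2, -0.3]
grip_width: 0.0533
grasp_force: 0.0
```

arm_command(rows=[[0,0,0,0,0,0],[0,0,0,0,0,0],[0,0,0,0,0,0],[0,0,0,0,0,0],[0,0,0,0,0,0],[0,0,0,0,0,0],[0,0,0,0,0,0],[0,0,0,0,0,0],[0,0,0,0,0,0],[0,0,0,0,0,0]], gripper=1.0)

```text
time: 78.75
tcp_pos: [0.5661, -0.3546, 0.0916]
eef_rot: [[-0.399, 0.917, 0.001], [0.917, 0.399, -0.0], [-0.001, 0.001, -1.0]]
ft_force: [1.9, 0.9, 5.8]
grip_width: 0.0292
grasp_force: 30.0
```

arm_command(rows=[[0,0,-4,0,0,0],[0,0,-10,0,0,0],[0,0,-16,0,0,0],[0,0,-20,0,0,0],[0,0,-22,0,0,0],[0,0,-22,0,0,0],[0,0,-22,0,0,0],[0,0,-20,0,0,0],[0,0,-14,0,0,0],[0,0,-5,0,0,0]])

```text
time: 79.75
tcp_pos: [0.5658, -0.3551, 0.2483]
eef_rot: [[-0.398, 0.917, 0.002], [0.917, 0.398, -0.001], [-0.002, 0.002, -1.0]]
ft_force: [0.2, 0.2, -7.7]
grip_width: 0.0296
grasp_force: 30.0
```

```bash
python3 -c "
from h import *
st();go([*slot(-1,-1),.243],-5.7)"
```

```text
t 79.75 grasp [ 0.5658 -0.3551  0.2453] w 0.0296 gf 30.0 F [ 0.2  0.2 -7.7] q7 61.0
 shift [627.7 145.3   1.3] rz 29.2 q7 61.0 tilt [ 0.0022 -0.0012] yaw 23.5
```

arm_command(rows=[[10,2.3,0,0,0,0],[20,4.6,0,0,0,0],[30,7,0,0,0,0],[34,7.87,0,0,0,0],[34,7.87,0,0,0,0],[34,7.87,0,0,0,0],[34,7.87,0,0,0,0],[34,7.87,0,0,0,0],[34,7.87,0,0,0,0],[34,7.87,0,0,0,0]])

```text
time: 80.75
tcp_pos: [0.5084, -0.0517, 0.2451]
eef_rot: [[-0.399, 0.917, -0.002], [0.917, 0.399, 0.0], [0.001, -0.002, -1.0]]
ft_force: [0.4, 0.4, -6.7]
grip_width: 0.0296
grasp_force: 30.0
```

arm_command(rows=[[34,7.87,0,0,0,0],[34,7.87,0,0,0,0],[34,7.87,0,0,0,0],[34,7.87,0,0,0,0],[34,7.87,0,0,0,0],[34,7.87,0,0,0,0],[34,7.87,0,0,0,0],[34,7.87,0,0,0,0],[28,6.5,0,0,0,0],[18,4.2,0,0,0,0]])

```text
time: 81.75
tcp_pos: [0.4485, 0.2698, 0.245]
eef_rot: [[-0.402, 0.916, -0.002], [0.916, 0.402, -0.0], [0.001, -0.002, -1.0]]
ft_force: [-0.8, -0.9, -6.9]
grip_width: 0.0297
grasp_force: 30.0
```

arm_command(rows=[[8,1.8,0,0,0,0],[3.7,0.8,0,0,0,0],[0,0,0,0,0,4],[0,0,0,0,0,8],[0,0,0,0,0,8],[0,0,0,0,0,6],[0,0,0,0,0,3.2],[0,0,0,0,0,0],[0,0,0,0,0,0],[0,0,0,0,0,0]])

```text
time: 82.75
tcp_pos: [0.4486, 0.2784, 0.246]
eef_rot: [[0.099, 0.995, -0.0], [0.995, -0.099, -0.0], [-0.0, -0.0, -1.0]]
ft_force: [-0.2, 0.0, -6.1]
grip_width: 0.0294
grasp_force: 30.0
```

```bash
python3 -c "
from h import *
st();go([*slot(-1,-1),.0955],-5.7)"
```

```text
t 82.75 grasp [0.4486 0.2784 0.243 ] w 0.0294 gf 30.0 F [-0.2  0.  -6.1] q7 -38.9
 shift [  0.2   0.4 147.5] rz 0.0 q7 -38.9 tilt [-0.0001 -0.0002] yaw -5.7
```

arm_command(rows=[[0,0,8,0,0,0],[0,0,18,0,0,0],[0,0,22,0,0,0],[0,0,22,0,0,0],[0,0,22,0,0,0],[0,0,20,0,0,0],[0,0,16,0,0,0],[0,0,11,0,0,0],[0,0,6,0,0,0],[0,0,3,0,0,0]])

```text
time: 83.75
tcp_pos: [0.4486, 0.279, 0.0977]
eef_rot: [[0.099, 0.995, -0.0], [0.995, -0.099, -0.0], [-0.0, -0.0, -1.0]]
ft_force: [-0.1, -0.2, -6.7]
grip_width: 0.0295
grasp_force: 30.0
```

arm_command(rows=[[0,0,0.5,0,0,0],[0,0,0,0,0,0],[0,0,0,0,0,0],[0,0,0,0,0,0],[0,0,0,0,0,0],[0,0,0,0,0,0],[0,0,0,0,0,0],[0,0,0,0,0,0],[0,0,0,0,0,0],[0,0,0,0,0,0]], gripper=0.5)

```text
time: 84.75
tcp_pos: [0.4485, 0.279, 0.0976]
eef_rot: [[0.099, 0.995, -0.0], [0.995, -0.099, 0.0], [0.0, -0.0, -1.0]]
ft_force: [-0.1, -0.1, 0.3]
grip_width: 0.0457
grasp_force: 0.0
```

arm_command(rows=[[0,0,-6,0,0,0],[0,0,-14,0,0,0],[0,0,-20,0,0,0],[0,0,-25,0,0,0],[0,0,-25,0,0,0],[0,0,-22,0,0,0],[0,0,-16,0,0,0],[0,0,-9,0,0,0],[0,0,-3,0,0,0],[0,0,0,0,0,0]])

```text
time: 85.75
tcp_pos: [0.4485, 0.279, 0.2376]
eef_rot: [[0.099, 0.995, -0.0], [0.995, -0.099, 0.0], [0.0, -0.0, -1.0]]
ft_force: [-0.2, -0.7, 0.0]
grip_width: 0.046
grasp_force: 0.0
```

```bash
python3 -c "
from h import *
st()
cv2.imwrite('pics/t13.png',cams.grab_frame('top')[:,:,::-1]);cv2.imwrite('pics/t13s.png',cams.grab_frame('scene')[:,:,::-1])
cv2.imwrite('pics/t13c.png',np.vstack([crop(cv2.imread('pics/t13.png'),150,170,240,155,3)[:, :720],crop(cv2.imread('pics/t13s.png'),200,220,340,170,1)[:130].repeat(1,0) if 0 else np.hstack([crop(cv2.imread('pics/t13s.png'),200,225,320,130,1),np.zeros((130,400,3),np.uint8)])]))"
```

```text
t 85.75 grasp [0.4485 0.279  0.2346] w 0.046 gf 0.0 F [-0.2 -0.7  0. ] q7 -38.8
```

View pics/t13c.png

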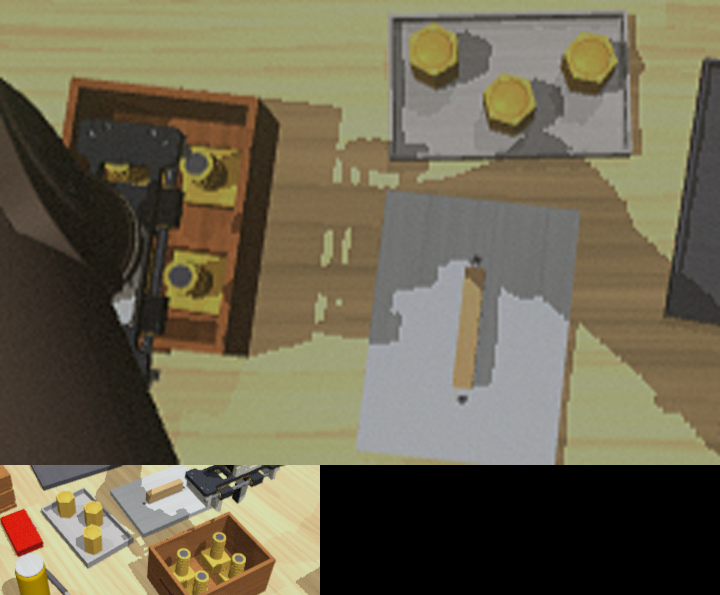

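All four adapters stand upright in the bin, the three caps are in the bright tray at (433,52), (509,100) and (590,60), and the lid lies flat. Its handle runs from (475,268) to (463,388). Measuring the handle before taking the lid back.

```bash
python3 -c "
from h import *
f=lambda p:(np.array(p)+.5)/3-.5+np.array([150,170])
H=np.array([ray('top',f(p),.051) for p in [(465,267),(485,269),(474,389),(453,387)]]);print(H.mean(0).round(4),np.linalg.norm(H-np.roll(H,1,0),axis=1).round(3));d=H[0]-H[3]+H[1]-H[2];print('yaw',np.degrees(np.arctan2(d[1],d[0])))
L=np.array([ray('top',f(p),.017) for p in [(387,192),(580,211),(358,452)]]);print((L[1]+L[2])[:2]/2,np.linalg.norm(L[1]-L[0]),np.linalg.norm(L[2]-L[0]));d=L[0]-L[2];print(np.degrees(np.arctan2(d[1],d[0])))
go([*H.mean(0)[:2],.2],84.5)"
```

```text
[0.4097 0.0295 0.051 ] [0.109 0.018 0.109 0.019]
yaw -4.756370474371274
[0.40888759 0.0290423 ] 0.18327975634158974 0.2431073258425686
-5.09526553072903
 shift [-251.8  -13.5   34.1] rz 89.8 q7 -38.8 tilt [-0.001  -0.0008] yaw -5.7
```

arm_command(rows=[[-10,-0.5,0,0,0,0],[-22,-1.2,0,0,0,0],[-30,-1.6,0,0,0,0],[-34,-1.8,0,0,0,0],[-34,-1.8,0,0,0,0],[-34,-1.8,0,0,0,0],[-34,-1.8,0,0,0,0],[-28,-1.6,0,0,0,0],[-18,-1,0,0,0,0],[-7.8,-0.4,0,0,0,0]])

```text
time: 86.85
tcp_pos: [0.4091, 0.0275, 0.2373]
eef_rot: [[0.102, 0.995, -0.001], [0.995, -0.102, -0.0], [-0.0, -0.001, -1.0]]
ft_force: [-0.4, 0.6, -0.1]
grip_width: 0.0462
grasp_force: 0.0
```

arm_command(rows=[[0,0,0,0,0,-5],[0,0,0,0,0,-8.5],[0,0,0,0,0,-8.5],[0,0,0,0,0,-8.5],[0,0,0,0,0,-8.5],[0,0,0,0,0,-8.5],[0,0,0,0,0,-8.5],[0,0,0,0,0,-8.5],[0,0,0,0,0,-8.5],[0,0,0,0,0,-8.5]])

```text
time: 87.85
tcp_pos: [0.4099, 0.0302, 0.2373]
eef_rot: [[-0.971, 0.239, -0.001], [0.239, 0.971, -0.0], [0.001, -0.0, -1.0]]
ft_force: [-0.2, -0.1, 0.7]
grip_width: 0.0461
grasp_force: 0.0
```

arm_command(rows=[[0,0,0,0,0,-6],[0,0,0,0,0,-2.7],[0,0,5,0,0,0],[0,0,10,0,0,0],[0,0,15,0,0,0],[0,0,15,0,0,0],[0,0,15,0,0,0],[0,0,10,0,0,0],[0,0,5,0,0,0],[0,0,0,0,0,0]])

```text
time: 88.85
tcp_pos: [0.4097, 0.0297, 0.162]
eef_rot: [[-0.995, 0.096, -0.001], [0.096, 0.995, -0.0], [0.001, -0.001, -1.0]]
ft_force: [-0.1, 1.0, -0.4]
grip_width: 0.0458
grasp_force: 0.0
```

```bash
python3 -c "
from h import *
st();go([.4098,.0298,.041],84.5)"
```

```text
t 88.85 grasp [0.4097 0.0297 0.159 ] w 0.0458 gf 0.0 F [-0.1  1.  -0.4] q7 77.6
 shift [ -0.3   0.2 118. ] rz -0.0 q7 77.6 tilt [-0.0013 -0.0004] yaw 84.5
```

Descend, grip and lift the lid (to a grasp height of about 0.215).

arm_command(rows=[[0,0,8,0,0,0],[0,0,16,0,0,0],[0,0,18,0,0,0],[0,0,18,0,0,0],[0,0,17,0,0,0],[0,0,15,0,0,0],[0,0,12,0,0,0],[0,0,8,0,0,0],[0,0,4,0,0,0],[0,0,1,0,0,0]])

```text
time: 89.85
tcp_pos: [0.4102, 0.0298, 0.0455]
eef_rot: [[-0.995, 0.096, -0.0], [0.096, 0.995, 0.0], [0.0, 0.0, -1.0]]
ft_force: [-0.2, -0.3, 0.3]
grip_width: 0.0455
grasp_force: 0.0
```

arm_command(rows=[[0,0,0,0,0,0],[0,0,0,0,0,0],[0,0,0,0,0,0],[0,0,0,0,0,0],[0,0,0,0,0,0],[0,0,0,0,0,0],[0,0,0,0,0,0],[0,0,0,0,0,0],[0,0,0,0,0,0],[0,0,0,0,0,0]], gripper=1.0)

```text
time: 90.85
tcp_pos: [0.4103, 0.0299, 0.0459]
eef_rot: [[-0.995, 0.096, 0.0], [0.096, 0.995, 0.0], [-0.0, 0.0, -1.0]]
ft_force: [-0.9, -0.4, 5.2]
grip_width: 0.0173
grasp_force: 30.0
```

arm_command(rows=[[0,0,-5,0,0,0],[0,0,-14,0,0,0],[0,0,-20,0,0,0],[0,0,-24,0,0,0],[0,0,-25,0,0,0],[0,0,-25,0,0,0],[0,0,-24,0,0,0],[0,0,-20,0,0,0],[0,0,-12,0,0,0],[0,0,-5,0,0,0]])

```text
time: 91.85
tcp_pos: [0.4101, 0.0298, 0.2207]
eef_rot: [[-0.995, 0.096, 0.001], [0.096, 0.995, 0.001], [-0.001, 0.001, -1.0]]
ft_force: [-0.4, -0.2, -3.8]
grip_width: 0.0176
grasp_force: 30.0
```

```bash
python3 -c "
from h import *
st();go([*BC,.214],84.3)"
```

```text
t 91.85 grasp [0.4101 0.0298 0.2177] w 0.0176 gf 30.0 F [-0.4 -0.2 -3.8] q7 75.6
 shift [-65.  287.2   4. ] rz 0.2 q7 75.6 tilt [0.0012 0.0005] yaw 84.5
```

arm_command(rows=[[-2,10,0,0,0,0],[-5,24,0,0,0,0],[-8,34,0,0,0,0],[-9,38,0,0,0,0],[-9,38,0,0,0,0],[-9,38,0,0,0,0],[-9,38,0,0,0,0],[-8,36,0,0,0,0],[-4,21,0,0,0,0],[-2,10.2,0,0,0,0]])

```text
time: 92.85
tcp_pos: [0.5014, 0.3124, 0.2177]
eef_rot: [[-0.996, 0.093, -0.002], [0.093, 0.996, -0.001], [0.002, -0.001, -1.0]]
ft_force: [-1.1, -0.5, -3.2]
grip_width: 0.0176
grasp_force: 30.0
```

arm_command(rows=[[0,0,0,0,0,0],[0,0,5,0,0,0],[0,0,10,0,0,0],[0,0,10,0,0,0],[0,0,8,0,0,0],[0,0,5,0,0,0],[0,0,2,0,0,0],[0,0,0,0,0,0],[0,0,0,0,0,0],[0,0,0,0,0,0]])

```text
time: 93.85
tcp_pos: [0.5026, 0.3096, 0.18]
eef_rot: [[-0.995, 0.096, 0.001], [0.096, 0.995, 0.0], [-0.001, 0.001, -1.0]]
ft_force: [-0.5, -0.2, -3.6]
grip_width: 0.0181
grasp_force: 30.0
```

```bash
python3 -c "
from h import *
st();go([*BC,.1475],84.3)"
```

```text
t 93.85 grasp [0.5026 0.3096 0.177 ] w 0.0181 gf 30.0 F [-0.5 -0.2 -3.6] q7 51.9
 shift [ 0.2 -0.2 29.5] rz 0.2 q7 51.9 tilt [0.0006 0.0005] yaw 84.5
```

arm_command(rows=[[0,0,5,0,0,0],[0,0,5,0,0,0],[0,0,5,0,0,0],[0,0,3,0,0,0],[0,0,3,0,0,0],[0,0,3,0,0,0],[0,0,2,0,0,0],[0,0,0,0,0,0],[0,0,0,0,0,0],[0,0,0,0,0,0]])

```text
time: 94.85
tcp_pos: [0.5025, 0.3095, 0.1538]
eef_rot: [[-0.995, 0.096, 0.0], [0.096, 0.995, 0.0], [-0.0, 0.0, -1.0]]
ft_force: [0.6, -0.1, -2.6]
grip_width: 0.018
grasp_force: 30.0
```

```bash
python3 -c "
from h import *
st();go([*BC,.147],84.3)"
```

```text
t 94.85 grasp [0.5025 0.3095 0.1508] w 0.018 gf 30.0 F [ 0.6 -0.1 -2.6] q7 52.2
 shift [ 0.1 -0.1  3.8] rz 0.2 q7 52.2 tilt [0.0003 0.0003] yaw 84.5
```

The skirt has gone over the rim with no contact force. Finish lowering, let go and rise.

arm_command(rows=[[0,0,1.5,0,0,0],[0,0,1.5,0,0,0],[0,0,0.5,0,0,0],[0,0,0,0,0,0],[0,0,0,0,0,0],[0,0,0,0,0,0],[0,0,0,0,0,0],[0,0,0,0,0,0],[0,0,0,0,0,0],[0,0,0,0,0,0]])

```text
time: 95.85
tcp_pos: [0.5024, 0.3094, 0.1501]
eef_rot: [[-0.995, 0.096, -0.0], [0.096, 0.995, 0.0], [0.0, 0.0, -1.0]]
ft_force: [-0.1, -0.2, -2.3]
grip_width: 0.0178
grasp_force: 30.0
```

arm_command(rows=[[0,0,0,0,0,0],[0,0,0,0,0,0],[0,0,0,0,0,0],[0,0,0,0,0,0],[0,0,0,0,0,0],[0,0,0,0,0,0],[0,0,0,0,0,0],[0,0,0,0,0,0],[0,0,0,0,0,0],[0,0,0,0,0,0]], gripper=0.4)

```text
time: 96.85
tcp_pos: [0.5024, 0.3094, 0.1501]
eef_rot: [[-0.995, 0.096, 0.0], [0.096, 0.995, 0.0], [-0.0, 0.0, -1.0]]
ft_force: [0.7, 0.1, -0.5]
grip_width: 0.055
grasp_force: 0.0
```

arm_command(rows=[[0,0,-6,0,0,0],[0,0,-15,0,0,0],[0,0,-22,0,0,0],[0,0,-25,0,0,0],[0,0,-25,0,0,0],[0,0,-25,0,0,0],[0,0,-20,0,0,0],[0,0,-14,0,0,0],[0,0,-6,0,0,0],[0,0,0,0,0,0]])

```text
time: 97.85
tcp_pos: [0.5026, 0.3096, 0.309]
eef_rot: [[-0.995, 0.096, 0.001], [0.096, 0.995, 0.001], [-0.001, 0.001, -1.0]]
ft_force: [-0.2, -0.1, 0.8]
grip_width: 0.0551
grasp_force: 0.0
```

```bash
python3 -c "
from h import *
st()
cv2.imwrite('pics/f.png',cams.grab_frame('scene')[:,:,::-1])
cv2.imwrite('pics/fc.png',crop(cv2.imread('pics/f.png'),190,150,310,230,2.5))"
```

```text
t 97.85 grasp [0.5026 0.3096 0.306 ] w 0.0551 gf 0.0 F [-0.2 -0.1  0.8] q7 50.9
```

View pics/fc.png

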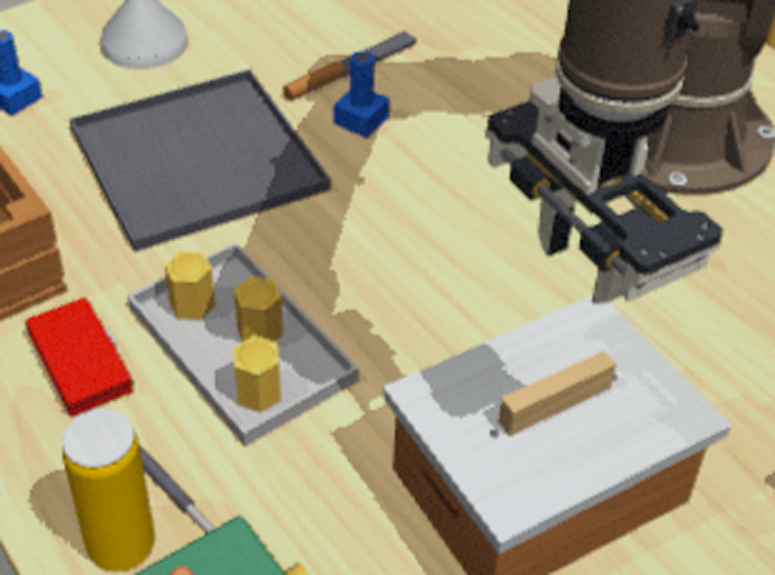

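The lid is seated flat on the bin, with its corners at (385,390), (500,548), (728,428) and (610,300). The catch tray is empty, the three caps stand in the cap tray and the gripper is clear. Handing in.

```bash
python3 -c "
from h import *
print(order.close_job())"
```

```text
the job is handed in; nothing more can be done
None
```

The job is handed in: all four adapters are in the wooden bin, the three caps are in the bright tray, and the lid is back on the bin, seated flat in the last picture. The judge returned no verdict.

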